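Rack the painted tile, put up the next one, cap the colours

TASK

The tile on the easel is finished and touch-dry: slide it into the empty slot of the drying rack, painted face the same way up as its neighbours, and see it all the way down on the slot's floor before you let go. Then set the bare tile from the little stand on the easel in its place, down on the ledge, lying back against the panel and about in the middle, and do not let it drop either. Press shut the two colour tubes that were left open, at any time, and leave the drying tiles, the closed tubes, the bowl and the brush mug alone.

Things in the scene. Friction and masses are not known exactly. Their poses are not given: they have to be found in the camera images.
- painted_tile: The finished tile, 100 x 100 mm and 8 mm thick, about 0.16 kg, cream with a painted star on one face; at the start it leans on the easel. Origin: middle of its bottom edge face, half-way through the thickness; z runs up the tile (top edge at z = 100 mm), y along its width, x out of the painted face.
- bare_tile: The next tile, unpainted pinkish bisque, same size and axes (100 wide along y, 100 high along z, 8 thick along x; origin in the middle of the bottom edge); both faces alike. At the start it stands in the stand.
- rack: Fixed drying rack: two wooden cheeks 83 mm high, 106 mm apart inside, with slanting grooves that make four slots 44 mm apart along its x. A slot holds a tile by its side edges (8 mm overlap), leaning 30 degrees, top to -x, painted face to +x and up. Grooves 11 mm wide; round-topped walls 66 mm up the slot behind the tile, 44 in front. Origin: centre, on the table; z up.
- free_slot: The one empty slot of the drying rack (any of the four). Origin: middle of the slot floor, 1.4 mm off the groove's mid-plane towards its lower (-x) wall, 29 mm above the table. Axes and origin are those of a tile resting home in it: z up the slot (leaning 30 degrees from vertical to the rack's -x), y along the slot, x across it, forward and up.
- stand: Small fixed wooden stand that holds the bare tile: one slot of the same shape as the rack's (leaning 30 degrees to -x, groove 11 mm wide, walls 66 mm behind and 44 mm in front, cheeks 83 mm high and 106 mm apart inside). Slot floor 30 mm above its origin, which is on the table; z up.
- easel: Painter's table easel, fixed: wooden base 115 x 130 x 12 mm, with a leaning panel, ledge and lip. Origin: centre of the base on the table; z up, x to the side that the painted face looks to.
- easel_rest: The easel's leaning rest. Origin: mid-width, where ledge meets panel, 42 mm above the table. z up the panel (leaning 25 degrees from vertical to the easel's -x), x out of the panel, y along the ledge. Panel 90 wide, 55 mm high; ledge 130 wide, 12 mm deep up to a lip 8 mm high. A tile lying on it has its origin at x = 4 mm, z = 0 and the same axes.
- tube_a: White plastic colour tube, 28 mm across, fixed upright in the tube block, its flip cap open at the start. The four stand in a row along the block's y, 46 mm apart, in any order. Origin: on its axis at table level; z up; x from hinge side to thumb-tab side. Rim 60 mm, top of the shut cap 65 mm above the table. The cap's hinge axis runs along y at x = -16 mm, z = 60 mm.
- cap_a (a joint): Angle of the flip cap of tube_a (rad): 0 fully shut, 1.57 straight up, stop at 2.1. White disc 30 mm across, 5 mm thick, centre 16 mm from the hinge, with a 12 mm wide thumb tab out to 38 mm. Stiff hinge (0.012 N m of friction): it stays where it is left. Pushed over to the tube's +x, then down, it shuts with 1 or 2 N.
- tube_b: White plastic colour tube, 28 mm across, fixed upright in the tube block, its flip cap open at the start. The four stand in a row along the block's y, 46 mm apart, in any order. Origin: on its axis at table level; z up; x from hinge side to thumb-tab side. Rim 60 mm, top of the shut cap 65 mm above the table. The cap's hinge axis runs along y at x = -16 mm, z = 60 mm.
- cap_b (a joint): Angle of the flip cap of tube_b (rad): 0 fully shut, 1.57 straight up, stop at 2.1. White disc 30 mm across, 5 mm thick, centre 16 mm from the hinge, with a 12 mm wide thumb tab out to 38 mm. Stiff hinge (0.012 N m of friction): it stays where it is left. Pushed over to the tube's +x, then down, it shuts with 1 or 2 N.
- tube_c: White plastic colour tube, 28 mm across, fixed upright in the tube block, its flip cap shut at the start. The four stand in a row along the block's y, 46 mm apart, in any order. Origin: on its axis at table level; z up; x from hinge side to thumb-tab side. Rim 60 mm, top of the shut cap 65 mm above the table. The cap's hinge axis runs along y at x = -16 mm, z = 60 mm.
- cap_c (a joint): Angle of the flip cap of tube_c (rad): 0 fully shut, 1.57 straight up, stop at 2.1. White disc 30 mm across, 5 mm thick, centre 16 mm from the hinge, with a 12 mm wide thumb tab out to 38 mm. Stiff hinge (0.012 N m of friction): it stays where it is left. Pushed over to the tube's +x, then down, it shuts with 1 or 2 N.
- tube_d: White plastic colour tube, 28 mm across, fixed upright in the tube block, its flip cap shut at the start. The four stand in a row along the block's y, 46 mm apart, in any order. Origin: on its axis at table level; z up; x from hinge side to thumb-tab side. Rim 60 mm, top of the shut cap 65 mm above the table. The cap's hinge axis runs along y at x = -16 mm, z = 60 mm.
- cap_d (a joint): Angle of the flip cap of tube_d (rad): 0 fully shut, 1.57 straight up, stop at 2.1. White disc 30 mm across, 5 mm thick, centre 16 mm from the hinge, with a 12 mm wide thumb tab out to 38 mm. Stiff hinge (0.012 N m of friction): it stays where it is left. Pushed over to the tube's +x, then down, it shuts with 1 or 2 N.
- tube_block: Fixed wooden block, 50 x 196 x 30 mm, long along its y, that holds the four tubes. Origin: its centre on the table.
- drying_1: Painted tile already in the drying rack, same size and axes as painted_tile: leave it alone.
- drying_2: As drying_1.
- drying_3: As drying_1.
- bowl: Turned-over white bowl with thin painted bands, 116 mm across, 60 mm high; origin at its centre on the table: leave it alone.
- brush_mug: Terracotta mug, 72 mm across and 80 mm high, with brushes up to about 200 mm above the table; origin at its centre on the table: leave it alone.
Not all that is in view belongs to the job. What is shaped like the painted_tile but turquoise is not meant.

How it is judged:
By the outcome, as a careful person would: the job done as asked, in the order asked, and still so for the second after the job is handed in, with the robot touching nothing.
It also fails if it takes over 72 s, if anything falls off the work surface, if the arm or the gripper's body presses on something with over 40 N, if the wrist force passes 120 N, or if a joint passes its speed limit or range.

ROBOT

A 6-joint arm with a two-finger parallel gripper is mounted at the origin on the work surface. World frame = base frame: x ahead of the robot, y to its left, z up, the work surface at z = 0. Lengths are in m, angles in rad, forces in N, time in s.
With the tool pointing down it reaches from about 0.375 to 0.9 m from the base axis. Payload 3.1 kg.
Tool frame: the origin (TCP) lies on the centre line of the jaws, within the pads' length; the fingertips stand 19 mm ahead of it and the grasp point (between the pads) is the TCP; z points along the fingers, y is the line along which they close (so a half turn about z gives the same grasp; the last joint's range is limited). The gripper opens to 85 mm and grips with 20 to 120 N. Pads are 22 mm wide; open, the fingers measure 114 mm over their backs; the gripper's body (76 mm by 85 mm) begins 54 mm behind the grasp point. The pads swing forward as they close: fully open they stand 13 mm farther back than shut.
Start: joints at [-1.389, 0.527, 1.433, -0, 1.181, -0.178], TCP at [0.221, -0.585, 0.25] pointing down, gripper open.
Joint ranges: [-3.08, 3.08], [-0.75, 2.2], [0.22, 2.44], [-1.43, 4.57], [0, 2.65], [-2.85, 2.85]. Speed limits (rad/s): [2.79, 2.79, 3.14, 3.14, 3.14, 3.14].

INTERFACE

Orientations are given as a unit quaternion [x, y, z, w].
In Python, from station import manip, cams, sign_off gives the robot as it stands.
- The arm moves only by the tool carry_out, never from a script. Its argument "targets" is a list that holds one entry, the list of rows, each a list of 7 numbers: the shift along the tool's x, y, z in cm, then the turn, a rotation vector about the tool's x, y, z in degrees, then the finger opening in cm, from 0 to 8.54. A call has 1 to 12 rows; each row is the pose to reach, as a shift and turn from the pose commanded when the call began, along the tool's axes at that moment; what a row does not reach only later rows make up. A row lasts 1/12 s, in which the tool goes at most 41.7 mm and 7.16 degrees, less where a joint would pass 70% of its speed; a pose out of reach is approached as far as the arm can. A call with a gripper value outside its range is refused whole. The fingers move at their own pace and stop on an object; "force" is the grip in N (left out, the last holds). Time passes only in rows, so rows that repeat a pose let the fingers close. It gives the time, the measured TCP pose, the force, the opening and the grip force at its end, in the units of the state.
- manip.sense(): the state, without advancing time (a new reading comes with each control period).
- cams.snapshot(name): name is "side" or "top" or "wrist"; returns the picture (420x560x3 uint8, red, green, blue); there is no depth.
- cams.camera_info(name): a dict with "K" (3x3 intrinsics, pixels), "T" (4x4, takes a point from camera to world coordinates). Camera axes: x right, y down, z forward; pixel columns grow to the right and rows downward; lengths in m; the calibration is good to about 2 mm. A picture is of the moment at which its call begins: read the wrist's pose just before it. camera_info takes no time and is no camera call; for the wrist camera it gives the pose at the moment of the call.
- sign_off(): hands the job in; it is judged then, once.
The state is a dict: "t": time; "q": joint angles; "qd": joint speeds; "tau": joint torques, N m; "tcp_pos": TCP position; "tool_rot": TCP orientation; "force": force on the tool from outside, world axes, zero at the start; "ft_torque": the same for the moment, N m; "finger_gap": opening from 0.0 (shut) to 1.0 (fully open); "gripper_force": force on a finger pad.
Only numpy, scipy, OpenCV 4.12 (cv2) and the standard library are available. Lean on these libraries where they do the work, as an engineer would, in place of code of your own. Each camera call takes 0.05 s, during which the arm holds its last target. There are 200 camera calls.

## Working session

There is one attempt and no reset: what is moved stays moved. The work goes in short steps, Python scripts to look and compute and a tool call to move; the robot and the scene stay as the last step left them, time stands still between calls to the robot, and variables do not carry over. Pictures are saved under pics/ and viewed, at most 10 in all, crops included, and the job is handed in when it is done.

Besides the shell and the picture viewer there is one more tool, called after "Call:" by a JSON object that holds its "fn" and its "kwargs", one argument or row to a line. carry_out: Moves the arm, as the interface text tells. Its arguments: {"type":"object","properties":{"targets":{"type":"array"},"force":{"type":"number"}},"required":["targets"]}

```bash
mkdir -p pics; ls
python3 - <<'E'
from station import manip,cams
import cv2,numpy as np
for n in("side","top"):
    im=cams.snapshot(n); cv2.imwrite(f"pics/{n}0.png",im[:,:,::-1])
    i=cams.camera_info(n); print(n,np.round(i["K"],1).tolist(),np.round(i["T"],4).tolist())
print(manip.sense())
E
```

```text
pics
side [[435.4, 0.0, 280.1], [0.0, 435.4, 204.8], [0.0, 0.0, 1.0]] [[-0.9206, -0.2107, 0.3288, 0.2047], [-0.3905, 0.4931, -0.7774, 0.7844], [0.0017, -0.8441, -0.5362, 0.6591], [0.0, 0.0, 0.0, 1.0]]
top [[539.9, 0.0, 281.6], [0.0, 539.9, 208.9], [0.0, 0.0, 1.0]] [[-0.0234, -0.9893, 0.1441, 0.3946], [-0.9997, 0.0232, -0.003, -0.0893], [-0.0003, -0.1441, -0.9896, 1.3873], [0.0, 0.0, 0.0, 1.0]]
{'t': 0.1, 'q': array([-1.38849710e+00,  5.28390344e-01,  1.43376572e+00, -1.61110241e-05,
        1.18140431e+00, -1.78467243e-01]), 'qd': array([ 0.00041154, -0.00175384, -0.0045715 ,  0.00093071, -0.00035709,
        0.00026161]), 'tau': array([ 1.21887933e-05, -4.43303204e+01, -1.78586662e+01, -3.17694648e-04,
        3.91903959e-03,  6.91346671e-06]), 'tcp_pos': array([ 0.22055119, -0.5841469 ,  0.24942359]), 'tool_rot': array([ 9.83773984e-01,  1.79409532e-01, -9.33451972e-06, -9.83845112e-04]), 'force': array([-0.871394  , -0.42714961,  0.70347614]), 'ft_torque': array([-0.04341483,  0.00171815,  0.00163205]), 'gripper_force': 0.0, 'finger_gap': 0.9998831237120335}
```

View pics/side0.png

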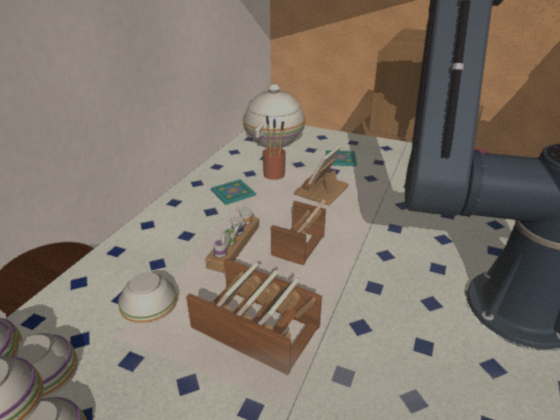

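View pics/top0.png

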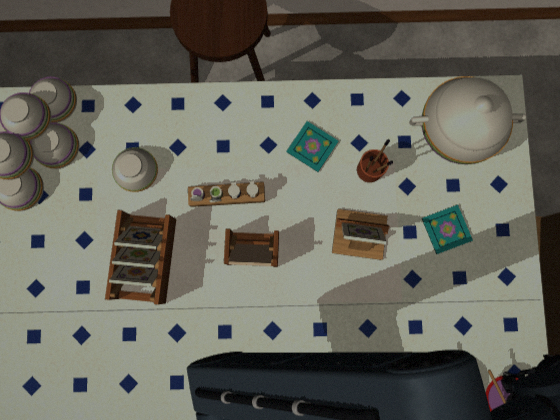

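```bash
cat > h.py <<'E'
from station import manip,cams
import cv2,numpy as np
from scipy.spatial.transform import Rotation as R
def snap(n,f=None):
    i=cams.camera_info(n); im=cams.snapshot(n)[:,:,::-1].copy()
    if f: cv2.imwrite("pics/"+f,im); np.savez("pics/"+f+".npz",K=i["K"],T=i["T"])
    return im,np.array(i["K"]),np.array(i["T"])
def ray(K,T,u,v):
    d=T[:3,:3]@np.linalg.solve(K,[u,v,1]); return T[:3,3],d
def onz(K,T,u,v,z):
    o,d=ray(K,T,u,v); return o+d*(z-o[2])/d[2]
def proj(K,T,p):
    c=T[:3,:3].T@(np.array(p)-T[:3,3]); q=K@c; return q[:2]/q[2]
def tri(a,b):
    (o1,d1),(o2,d2)=a,b; A=np.stack([d1,-d2],1); s,*_=np.linalg.lstsq(A,o2-o1,rcond=None)
    p,q=o1+s[0]*d1,o2+s[1]*d2; return (p+q)/2,np.linalg.norm(p-q)
def rel(pos,rot):
    "shift (cm) and turn (deg) in tool axes from measured pose"
    s=manip.sense(); r=R.from_quat(s["tool_rot"])
    return np.round(np.r_[r.inv().apply(np.array(pos)-s["tcp_pos"])*100,(r.inv()*rot).as_rotvec(degrees=True)],2).tolist()
def frame(x,z):
    "rotation from tool z and approximate tool x"
    z=np.array(z,float);z/=np.linalg.norm(z);x=np.array(x,float);x-=z*(x@z);x/=np.linalg.norm(x)
    return R.from_matrix(np.stack([x,np.cross(z,x),z],1))
E
python3 - <<'E'
from h import *
i=cams.camera_info("wrist"); T=np.array(i["T"]);s=manip.sense()
r=R.from_quat(s["tool_rot"]).as_matrix()
print(np.round(i["K"],1).tolist()); print(np.round(r.T@T[:3,:3],3).tolist(), np.round(r.T@(T[:3,3]-s["tcp_pos"]),4))
print("tool",r.round(3).tolist())
i=cams.camera_info("top");K,T=np.array(i["K"]),np.array(i["T"])
for n,u,v,z in [("rackc",140,257,.06),("rackTL",117,212,.083),("rackBL",107,298,.083),("rackBR",163,302,.083),("rackTR",174,215,.083),("stand",251,247,.08),("easel",361,233,.02),("tubes",226,192,.03),("tubeL",198,193,.065),("tubeR",252,188,.065),("bowl",135,168,.03),("mug",373,165,.06)]: print(n,onz(K,T,u,v,z).round(3))
E
```

```text
[[333.1, 0.0, 282.1], [0.0, 333.1, 210.1], [0.0, 0.0, 1.0]]
[[0.0, -0.947, -0.323], [1.0, -0.0, 0.001], [-0.001, -0.323, 0.947]] [ 0.0839 -0.0014 -0.1228]
tool [[0.936, 0.353, -0.0], [0.353, -0.936, 0.002], [0.0, -0.002, -1.0]]
rackc [0.477 0.257 0.06 ]
rackTL [0.586 0.308 0.083]
rackBL [0.38  0.328 0.083]
rackBR [0.367 0.194 0.083]
rackTR [0.576 0.169 0.083]
stand [ 0.493 -0.017  0.08 ]
easel [ 0.527 -0.294  0.02 ]
tubes [0.639 0.047 0.03 ]
tubeL [0.632 0.113 0.065]
tubeR [ 0.641 -0.021  0.065]
bowl [0.707 0.281 0.03 ]
mug [ 0.694 -0.326  0.06 ]
```

Run:
```python
from h import *
D=frame([1,0,0],[0,0,-1])
print(rel([.5,-.27,.34],D)); print((R.from_quat(manip.sense()["tool_rot"]).inv().apply([0,.27,0])*100).round(2),(R.from_quat(manip.sense()["tool_rot"]).inv().apply([0,.51,0])*100).round(2))
```

```text
[37.24, -19.55, -9.01, -0.11, 0.0, 20.67]
[  9.53 -25.26   0.05] [ 18.   -47.72   0.1 ]
```

Call:
{"fn": "carry_out", "kwargs": {
  "targets": [
    [[37.2, -19.6, -9, 0, 0, 20.7, 8.5], [37.2, -19.6, -9, 0, 0, 20.7, 8.5], [37.2, -19.6, -9, 0, 0, 20.7, 8.5], [37.2, -19.6, -9, 0, 0, 20.7, 8.5], [37.2, -19.6, -9, 0, 0, 20.7, 8.5], [37.2, -19.6, -9, 0, 0, 20.7, 8.5], [37.2, -19.6, -9, 0, 0, 20.7, 8.5], [37.2, -19.6, -9, 0, 0, 20.7, 8.5], [37.2, -19.6, -9, 0, 0, 20.7, 8.5], [37.2, -19.6, -9, 0, 0, 20.7, 8.5], [37.2, -19.6, -9, 0, 0, 20.7, 8.5], [37.2, -19.6, -9, 0, 0, 20.7, 8.5]]
  ]
}}

```text
t: 1.1
tcp_pos: [0.5016, -0.2673, 0.3409]
tool_rot: [1.0, 0.002, 0.001, 0.0]
force: [0.5, 0.0, 0.7]
finger_gap: 0.995
gripper_force: 0.0
```

Run:
```python
from h import *
s=manip.sense();print(s["t"],s["tcp_pos"],s["tool_rot"],np.abs(s["qd"]).max())
snap("wrist","w1.png")
```

```text
1.1 [ 0.50155221 -0.26730477  0.34093997] [9.99996801e-01 2.39902601e-03 7.91165964e-04 1.28917176e-04] 0.06999658105790214
```

Call:
{"fn": "carry_out", "kwargs": {
  "targets": [
    [[0, -28, 0, 0, 0, 0, 8.5], [0, -28, 0, 0, 0, 0, 8.5], [0, -28, 0, 0, 0, 0, 8.5], [0, -28, 0, 0, 0, 0, 8.5], [0, -28, 0, 0, 0, 0, 8.5], [0, -28, 0, 0, 0, 0, 8.5], [0, -28, 0, 0, 0, 0, 8.5], [0, -28, 0, 0, 0, 0, 8.5], [0, -28, 0, 0, 0, 0, 8.5], [0, -28, 0, 0, 0, 0, 8.5]]
  ]
}}

```text
t: 1.98
tcp_pos: [0.4995, 0.0084, 0.3399]
tool_rot: [1.0, -0.001, -0.0, 0.001]
force: [-0.3, -0.2, -0.5]
finger_gap: 0.995
gripper_force: 0.0
```

Run:
```python
from h import *
s=manip.sense();print(s["t"],s["tcp_pos"])
snap("wrist","w2.png")
```

```text
1.9833 [0.499464   0.0083558  0.33986359]
```

Call:
{"fn": "carry_out", "kwargs": {
  "targets": [
    [[0, -25, 0, 0, 0, 0, 8.5], [0, -25, 0, 0, 0, 0, 8.5], [0, -25, 0, 0, 0, 0, 8.5], [0, -25, 0, 0, 0, 0, 8.5], [0, -25, 0, 0, 0, 0, 8.5], [0, -25, 0, 0, 0, 0, 8.5], [0, -25, 0, 0, 0, 0, 8.5], [0, -25, 0, 0, 0, 0, 8.5], [0, -25, 0, 0, 0, 0, 8.5]]
  ]
}}

```text
t: 2.78
tcp_pos: [0.5003, 0.2583, 0.3398]
tool_rot: [1.0, -0.001, -0.0, 0.001]
force: [0.6, -0.9, 1.0]
finger_gap: 0.99
gripper_force: 0.0
```

Run:
```python
from h import *
s=manip.sense();print(s["t"],s["tcp_pos"])
snap("wrist","w3.png")
a=[cv2.imread(f"pics/w{i}.png") for i in (1,2,3)]
```

```text
2.7833 [0.50033982 0.25828132 0.33979708]
```

View pics/w1.png

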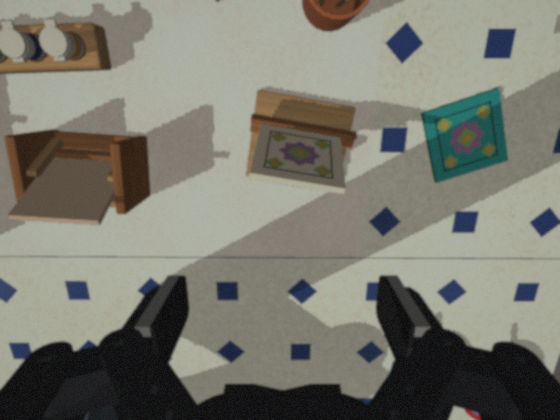

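View pics/w2.png

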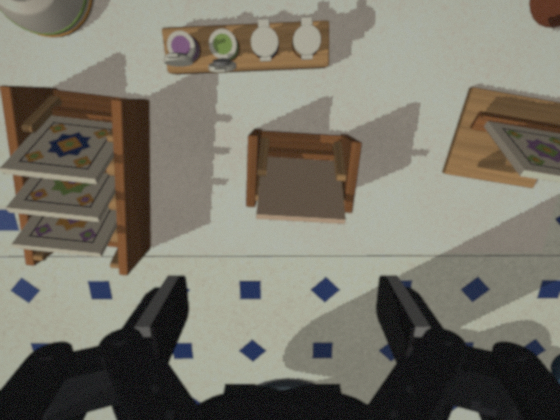

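View pics/w3.png

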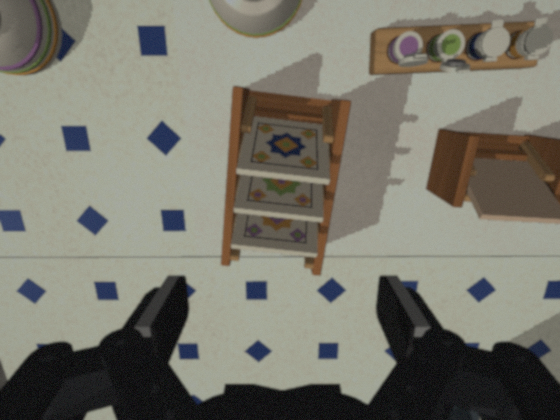

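Run:
```python
from h import *
w3=cv2.imread("pics/w3.png");w2=cv2.imread("pics/w2.png");w1=cv2.imread("pics/w1.png");sd=cv2.imread("pics/side0.png")
c=lambda im,x,y,w,h,W,H:cv2.resize(im[y:y+h,x:x+w],(W,H),interpolation=cv2.INTER_CUBIC)
a=np.vstack([c(w3,200,70,170,210,340,420),c(w2,155,0,180,95,340,180)])
b=np.vstack([c(sd,180,255,150,110,450,330),c(w1,230,80,150,90,450,270)])
cv2.imwrite("pics/c1.png",np.hstack([a,b]))
```

```text
(no output)
```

View pics/c1.png

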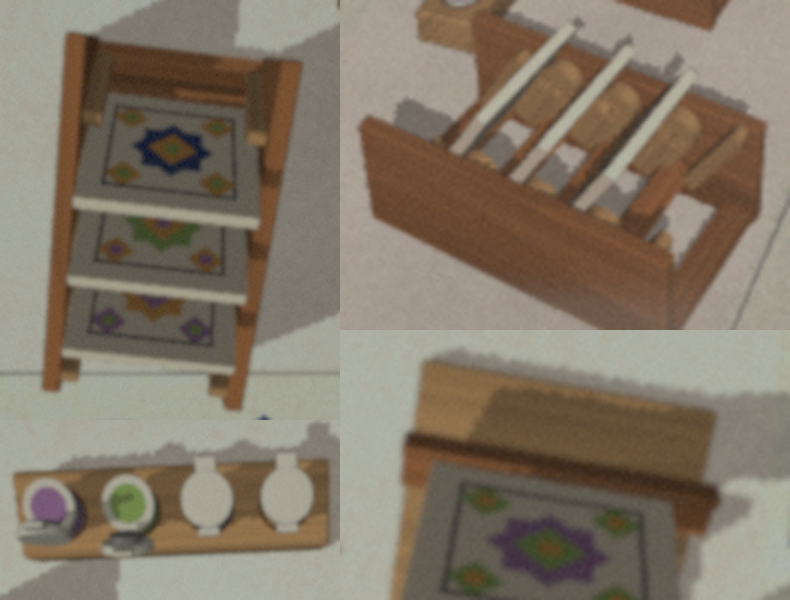

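```bash
cat >> h.py <<'E'
def edge(im,p,q,half=6,sgn=0,trim=.1,n=40):
    "fit a line near p-q: strongest gradient across it (sgn +1: brighter to the right-hand/lower side of p->q)"
    g=cv2.GaussianBlur(cv2.cvtColor(im,cv2.COLOR_BGR2GRAY),(3,3),0).astype(np.float32)
    p,q=np.array(p,float),np.array(q,float); d=(q-p)/np.linalg.norm(q-p); nn=np.array([-d[1],d[0]])
    t=np.arange(-half,half+.01,.25); pts=[]
    for s in np.linspace(trim,1-trim,n):
        c=p+(q-p)*s; m=(c+t[:,None]*nn).astype(np.float32)
        gr=np.gradient(cv2.remap(g,m[:,0],m[:,1],cv2.INTER_LINEAR)[:,0],.25)
        k=np.argmax(np.abs(gr) if sgn==0 else sgn*gr); pts.append(c+t[k]*nn)
    pts=np.array(pts,np.float32)
    vx,vy,x,y=cv2.fitLine(pts,cv2.DIST_HUBER,0,.01,.01)[:,0]
    r=np.abs((pts-[x,y])@np.array([-vy,vx])); 
    return np.cross([x,y,1],[x+vx,y+vy,1]),float(np.median(r))
def prof(im,p,q,half=8):
    g=cv2.cvtColor(im,cv2.COLOR_BGR2GRAY).astype(np.float32)
    p,q=np.array(p,float),np.array(q,float); d=(q-p)/np.linalg.norm(q-p); nn=np.array([-d[1],d[0]])
    t=np.arange(-half,half+1); M=np.stack([p+(q-p)*s+t[:,None]*nn for s in np.linspace(.1,.9,40)]).astype(np.float32)
    return dict(zip(t.tolist(),np.median(cv2.remap(g,M[...,0],M[...,1],cv2.INTER_LINEAR),0).round().astype(int).tolist()))
def cross(a,b):
    c=np.cross(a,b); return c[:2]/c[2]
def load(f):
    z=np.load("pics/"+f+".npz"); return cv2.imread("pics/"+f),z["K"],z["T"]
E
python3 - <<'E'
from h import *
w1,w2,w3=[load(f"w{i}.png")[0] for i in(1,2,3)]
for n,im,p,q in [("e top",w1,(248,177),(344,190)),("e L",w1,(262,128),(248,175)),("e R",w1,(352,140),(345,187)),
 ("s top",w2,(257,217),(346,220)),("s L",w2,(262,160),(257,212)),("s R",w2,(340,160),(346,212)),
 ("r1",w3,(237,172),(328,180)),("r2",w3,(234,209),(322,218)),("r3",w3,(231,246),(318,254)),("r1L",w3,(251,120),(238,170)),("r1R",w3,(330,122),(329,178))]: print(n,prof(im,p,q))
E
```

```text
e top {-8: 93, -7: 93, -6: 95, -5: 101, -4: 120, -3: 146, -2: 162, -1: 169, 0: 169, 1: 169, 2: 168, 3: 169, 4: 172, 5: 173, 6: 174, 7: 174, 8: 174}
e L {-8: 92, -7: 93, -6: 93, -5: 94, -4: 94, -3: 94, -2: 94, -1: 95, 0: 98, 1: 108, 2: 113, 3: 116, 4: 119, 5: 122, 6: 135, 7: 154, 8: 167}
e R {-8: 170, -7: 170, -6: 171, -5: 171, -4: 170, -3: 170, -2: 169, -1: 162, 0: 150, 1: 136, 2: 125, 3: 121, 4: 114, 5: 100, 6: 93, 7: 93, 8: 93}
s top {-8: 84, -7: 84, -6: 84, -5: 84, -4: 87, -3: 99, -2: 118, -1: 136, 0: 144, 1: 147, 2: 151, 3: 161, 4: 169, 5: 171, 6: 172, 7: 172, 8: 172}
s L {-8: 83, -7: 84, -6: 84, -5: 84, -4: 84, -3: 83, -2: 84, -1: 84, 0: 84, 1: 79, 2: 71, 3: 65, 4: 63, 5: 68, 6: 74, 7: 78, 8: 79}
s R {-8: 81, -7: 80, -6: 78, -5: 75, -4: 75, -3: 71, -2: 69, -1: 69, 0: 67, 1: 66, 2: 76, 3: 82, 4: 84, 5: 84, 6: 83, 7: 84, 8: 84}
r1 {-8: 91, -7: 91, -6: 92, -5: 93, -4: 100, -3: 119, -2: 141, -1: 155, 0: 157, 1: 154, 2: 141, 3: 114, 4: 92, 5: 77, 6: 72, 7: 76, 8: 81}
r2 {-8: 89, -7: 91, -6: 92, -5: 91, -4: 92, -3: 95, -2: 109, -1: 131, 0: 150, 1: 156, 2: 152, 3: 135, 4: 109, 5: 90, 6: 83, 7: 84, 8: 84}
r3 {-8: 91, -7: 91, -6: 91, -5: 92, -4: 92, -3: 98, -2: 116, -1: 138, 0: 152, 1: 157, 2: 157, 3: 157, 4: 159, 5: 152, 6: 152, 7: 152, 8: 151}
r1L {-8: 77, -7: 87, -6: 90, -5: 91, -4: 91, -3: 91, -2: 91, -1: 91, 0: 91, 1: 91, 2: 88, 3: 82, 4: 73, 5: 69, 6: 73, 7: 77, 8: 84}
r1R {-8: 88, -7: 87, -6: 85, -5: 82, -4: 78, -3: 71, -2: 64, -1: 67, 0: 73, 1: 81, 2: 87, 3: 90, 4: 91, 5: 91, 6: 91, 7: 91, 8: 91}
```

Run:
```python
from h import *
W={i:load(f"w{i}.png") for i in(1,2,3)}
def tile(n,i,top,L,R_,z,sL,sR):
    im,K,T=W[i]; t,e=edge(im,*top,4,1); l,e2=edge(im,*L,4,sL); r,e3=edge(im,*R_,4,sR)
    a,b=cross(t,l),cross(t,r); A,B=onz(K,T,*a,z),onz(K,T,*b,z); d=A-B
    print(n,a.round(1),b.round(1),A.round(4),B.round(4),"w",round(np.linalg.norm(d)*1e3,1),"yaw",round(np.degrees(np.arctan2(-d[0],d[1])),2),"mid",((A+B)/2).round(4),"res",round(e,2),round(e2,2),round(e3,2))
tile("easel",1,((248,174),(344,187)),((262,128),(248,175)),((348.5,140),(341.5,187)),.136,1,-1)
tile("stand",2,((257,215),(346,218)),((260,160),(255,212)),((338,160),(344,212)),.1186,-1,1)
tile("r1",3,((237,170),(328,178)),((247,120),(234,170)),((330,122),(329,178)),.1176,-1,1)
im,K,T=W[3]
for n,p,q in [("r1",(237,170),(328,178)),("r2",(234,208),(322,217)),("r3",(231,244),(318,252))]:
    t,e=edge(im,p,q,4,1); m=[cross(t,np.array([1,0,-u])) for u in(245,310)]
    A,B=[onz(K,T,*x,.1176) for x in m]; print(n,A.round(4),B.round(4),"yaw",np.degrees(np.arctan2(-(A-B)[0],(A-B)[1])).round(2),round(e,2))
    # same edge at w2
im,K,T=W[2]
for n,p,q in [("r1",(8,170),(95,179)),("r2",(12,208),(98,215)),("r3",(16,243),(104,251))]:
    t,e=edge(im,p,q,5,1); m=[cross(t,np.array([1,0,-u])) for u in(25,85)]
    A,B=[onz(K,T,*x,.1176) for x in m]; print("w2",n,A.round(4),B.round(4),round(e,2))
```

```text
easel [245.6 171.3] [342.7 187.7] [ 0.5144 -0.2295  0.136 ] [ 0.4979 -0.3277  0.136 ] w 99.6 yaw -9.51 mid [ 0.5062 -0.2786  0.136 ] res 0.28 0.91 0.27
stand [254.3 213.4] [349.2 219.1] [0.4617 0.04   0.1186] [ 0.4548 -0.0644  0.1186] w 104.6 yaw -3.76 mid [ 0.4582 -0.0122  0.1186] res 0.27 0.6 0.72
r1 [236.3 167.5] [327.2 178.5] [0.5133 0.3072 0.1176] [0.5013 0.2114 0.1176] w 96.6 yaw -7.13 mid [0.5073 0.2593 0.1176] res 0.19 0.35 0.85
r1 [0.5122 0.2982 0.1176] [0.5036 0.2298 0.1176] yaw -7.13 0.19
r2 [0.4682 0.2999 0.1176] [0.4594 0.2287 0.1176] yaw -7.06 0.25
r3 [0.4241 0.3016 0.1176] [0.4153 0.2276 0.1176] yaw -6.82 0.19
w2 r1 [0.5099 0.2795 0.1176] [0.5024 0.2179 0.1176] 0.17
w2 r2 [0.4671 0.2902 0.1176] [0.4593 0.2263 0.1176] 0.24
w2 r3 [0.4242 0.301  0.1176] [0.4163 0.2346 0.1176] 0.22
```

Run:
```python
from h import *
W={i:load(f"w{i}.png") for i in(1,2,3)}
for n,i,p,q,z,off in [("easel",1,(248,174),(344,187),.1343,2),("stand",2,(257,215),(346,218),.1166,1.7),("r1",3,(237,170),(328,178),.1156,2.5),("r2",3,(234,208),(322,217),.1156,2.5),("r3",3,(231,244),(318,252),.1156,2.5)]:
    im,K,T=W[i]; t,e=edge(im,p,q,4,1)
    g=im.astype(np.float32)
    us=np.arange(p[0]-9,q[0]+10); vs=np.array([cross(t,[1,0,-u])[1]+off for u in us])
    b=cv2.remap(g,us.astype(np.float32),vs.astype(np.float32),cv2.INTER_LINEAR)[:,0]
    s=b.mean(1); s2=b[:,0]/(b[:,2]+1)
    k=[3,4,5,6,7,8,9,10,11,12,13,14,15]
    print(n,"L",us[0],s[:18].astype(int).tolist(),"R",us[-1],s[::-1][:18].astype(int).tolist())
    if n in("easel","stand"): print("  b/r",(s2[:18]*100).astype(int).tolist(),(s2[::-1][:18]*100).astype(int).tolist())
```

```text
easel L 239 [169, 170, 170, 169, 172, 165, 152, 134, 123, 129, 142, 154, 159, 160, 160, 161, 160, 160] R 353 [128, 128, 128, 127, 127, 127, 128, 130, 138, 152, 158, 162, 163, 162, 161, 164, 161, 163]
  b/r [92, 92, 92, 92, 92, 91, 85, 73, 63, 67, 76, 83, 85, 85, 85, 85, 85, 84] [86, 86, 87, 87, 87, 87, 86, 85, 84, 85, 85, 86, 86, 86, 86, 86, 86, 85]
stand L 248 [170, 167, 171, 170, 168, 172, 166, 160, 145, 139, 137, 135, 138, 137, 136, 137, 136, 138] R 355 [168, 170, 170, 167, 171, 172, 169, 170, 167, 162, 151, 141, 138, 137, 137, 138, 135, 136]
  b/r [93, 93, 92, 92, 91, 92, 92, 90, 82, 75, 72, 71, 71, 72, 70, 72, 71, 72] [92, 93, 95, 93, 95, 93, 92, 92, 92, 90, 84, 76, 73, 72, 72, 72, 71, 71]
r1 L 228 [89, 80, 81, 81, 81, 82, 83, 96, 122, 143, 152, 152, 153, 152, 151, 151, 155, 154] R 337 [103, 87, 84, 82, 83, 80, 83, 97, 121, 144, 152, 153, 153, 154, 153, 153, 152, 154]
r2 L 225 [100, 88, 84, 83, 77, 78, 81, 88, 110, 133, 147, 151, 152, 154, 152, 152, 151, 152] R 331 [111, 99, 86, 80, 78, 77, 79, 87, 106, 130, 145, 150, 150, 151, 153, 152, 151, 151]
r3 L 222 [112, 92, 84, 84, 82, 83, 85, 88, 104, 128, 143, 149, 148, 148, 148, 146, 147, 150] R 327 [137, 135, 128, 111, 93, 86, 85, 86, 84, 89, 107, 128, 144, 147, 147, 146, 146, 148]
```

Run:
```python
from h import *
W={i:load(f"w{i}.png") for i in(1,2,3)}
for n,i,p,q,z,zf,a,b in [("easel",1,(248,174),(344,187),.1343,.136,248.2,344.4),("stand",2,(257,215),(346,218),.1166,.1186,256.2,344.8),("r1",3,(237,170),(328,178),.1156,.1176,236,329),("r2",3,(234,208),(322,217),.1156,.1176,233.2,322.8),("r3",3,(231,244),(318,252),.1156,.1176,230.3,316.8)]:
    im,K,T=W[i]; t,e=edge(im,p,q,4,1)
    A,B=[onz(K,T,*cross(t,[1,0,-u]),zf) for u in(a,b)]
    print(n,"w",round(np.linalg.norm(A-B)*1e3,1),"mid front-top",((A+B)/2).round(4),"yaw",np.degrees(np.arctan2(-(A-B)[0],(A-B)[1])).round(2))
# cross-check with side/top cams: project
for n,P in [("easel",[.506,-.278,.136])]:
    for c in("side","top"):
        i=cams.camera_info(c);print(n,c,proj(np.array(i["K"]),np.array(i["T"]),P).round(1))
```

```text
easel w 98.7 mid front-top [ 0.5058 -0.2807  0.136 ] yaw -9.51
stand w 97.6 mid front-top [ 0.4583 -0.0108  0.1186] yaw -3.76
r1 w 98.8 mid front-top [0.5072 0.2586 0.1176] yaw -7.13
r2 w 98.9 mid front-top [0.4637 0.2636 0.1176] yaw -7.06
r3 w 99.1 mid front-top [0.4202 0.2689 0.1176] yaw -6.82
easel side [329.5 152.1]
easel top [361.8 237.2]
```

Run:
```python
from h import *
for f,(x0,x1) in (("w2.png",(155,335)),("w3.png",(365,550))):
    im,K,T=load(f); h=cv2.cvtColor(im,cv2.COLOR_BGR2HSV); roi=np.zeros(im.shape[:2],np.uint8); roi[15:80,x0:x1]=255
    for n,lo,hi,z in [("purple",(125,50,40),(170,255,255),.06),("green",(35,60,40),(85,255,255),.06),("white",(0,0,160),(180,60,255),.065)]:
        m=cv2.inRange(h,lo,hi)&roi; c,l,st,ct=cv2.connectedComponentsWithStats(m)
        for k in range(1,c):
            if st[k,4]>60: print(f,n,st[k].tolist(),ct[k].round(1),onz(K,T,*ct[k],z).round(4))
```

```text
w2.png purple [172, 36, 17, 18, 230] [180.2  44.8] [0.6364 0.1203 0.06  ]
w2.png green [213, 34, 19, 20, 299] [222.2  43.6] [0.6375 0.0744 0.06  ]
w2.png white [155, 15, 82, 65, 1065] [170.9  39.7] [0.6407 0.1284 0.065 ]
w2.png white [294, 18, 25, 36, 606] [306.4  37.6] [ 0.6424 -0.0169  0.065 ]
w2.png white [252, 20, 25, 36, 602] [263.8  39.4] [0.6407 0.0287 0.065 ]
w2.png white [211, 30, 24, 22, 95] [224.6  36.8] [0.6434 0.0706 0.065 ]
w2.png white [168, 32, 25, 19, 102] [177.2  37.9] [0.6424 0.1215 0.065 ]
w2.png white [219, 64, 116, 16, 1014] [283.2  74.9] [0.6054 0.0079 0.065 ]
w3.png purple [400, 37, 18, 18, 234] [408.4  45.3] [0.6363 0.1208 0.06  ]
w3.png green [442, 34, 19, 21, 307] [450.8  44.1] [0.6375 0.0746 0.06  ]
w3.png green [429, 36, 12, 24, 105] [432.9  49.1] [0.6325 0.0935 0.06  ]
w3.png white [365, 15, 66, 65, 575] [379.2  29.7] [0.6508 0.1555 0.065 ]
w3.png white [413, 69, 120, 11, 778] [474.1  75.9] [0.6049 0.0459 0.065 ]
```

Call:
{"fn": "carry_out", "kwargs": {
  "targets": [
    [[7.5, 13.8, 4, 0, 0, 0, 0], [7.5, 13.8, 4, 0, 0, 0, 0], [7.5, 13.8, 4, 0, 0, 0, 0], [7.5, 13.8, 4, 0, 0, 0, 0], [7.5, 13.8, 24.1, 0, 0, 0, 0], [7.5, 13.8, 24.1, 0, 0, 0, 0], [7.5, 13.8, 24.1, 0, 0, 0, 0], [7.5, 13.8, 24.1, 0, 0, 0, 0], [7.5, 13.8, 24.1, 0, 0, 0, 0], [7.5, 13.8, 24.1, 0, 0, 0, 0], [7.5, 13.8, 24.1, 0, 0, 0, 0]]
  ]
}}

```text
t: 3.75
tcp_pos: [0.5737, 0.1198, 0.098]
tool_rot: [1.0, -0.002, -0.002, 0.0]
force: [0.3, 0.2, 0.5]
finger_gap: -0.0
gripper_force: 0.0
```

Call:
{"fn": "carry_out", "kwargs": {
  "targets": [
    [[2, 0, 0, 0, 0, 0, 0], [4, 0, 0, 0, 0, 0, 0], [5.5, 0, 0, 0, 0, 0, 0], [6.7, 0, 0, 0, 0, 0, 0], [6.8, 0, 0.7, 0, 0, 0, 0], [6.8, 0, 1.2, 0, 0, 0, 0], [6.8, 0, 1.5, 0, 0, 0, 0], [6.8, 0, 1.5, 0, 0, 0, 0]]
  ]
}}

```text
t: 4.42
tcp_pos: [0.6417, 0.1216, 0.0845]
tool_rot: [1.0, -0.0, -0.0, 0.0]
force: [-0.2, -0.7, -0.3]
finger_gap: -0.001
gripper_force: 0.1
```

Call:
{"fn": "carry_out", "kwargs": {
  "targets": [
    [[0, 0, 0.2, 0, 0, 0, 0], [0, 0, 0.4, 0, 0, 0, 0], [0, 0, 0.4, 0, 0, 0, 0]]
  ]
}}

```text
t: 4.67
tcp_pos: [0.6418, 0.1217, 0.0841]
tool_rot: [1.0, 0.0, -0.0, 0.0]
force: [-5.4, -1.4, 19.7]
finger_gap: -0.005
gripper_force: 9.5
```

Call:
{"fn": "carry_out", "kwargs": {
  "targets": [
    [[0, 0, -4, 0, 0, 0, 0], [-3.3, 2.3, -4.2, 0, 0, 0, 0], [-6.6, 4.7, -4.2, 0, 0, 0, 0], [-6.6, 4.7, -1.8, 0, 0, 0, 0], [-6.6, 4.7, -1.8, 0, 0, 0, 0], [-4.6, 4.7, -1.8, 0, 0, 0, 0], [-2.6, 4.7, -1.8, 0, 0, 0, 0], [-0.8, 4.7, -1.8, 0, 0, 0, 0], [0.1, 4.7, -1.8, 0, 0, 0, 0], [0.2, 4.7, -1, 0, 0, 0, 0], [0.2, 4.7, -0.4, 0, 0, 0, 0], [0.2, 4.7, 0, 0, 0, 0, 0]]
  ]
}}

```text
t: 5.67
tcp_pos: [0.6457, 0.0752, 0.0836]
tool_rot: [1.0, 0.0, 0.001, 0.0]
force: [-6.6, 0.3, 40.8]
finger_gap: 0.002
gripper_force: 20.1
```

Call:
{"fn": "carry_out", "kwargs": {
  "targets": [
    [[0, 0, 0, 0, 0, 0, 0], [0, 0, 0.1, 0, 0, 0, 0]]
  ]
}}

```text
t: 5.83
tcp_pos: [0.6456, 0.0752, 0.0838]
tool_rot: [1.0, 0.0, 0.002, 0.0]
force: [-5.6, 0.2, 29.7]
finger_gap: -0.001
gripper_force: 14.6
```

```bash
cat >> h.py <<'E'
def tilef(P,yaw,lean,loc=(.004,0,.1)):
    "tile frame (origin, axes) from a point P known at local loc"
    A=(R.from_euler("z",yaw,degrees=True)*R.from_euler("y",-lean,degrees=True)); return np.array(P)-A.apply(loc),A
EAS=tilef([.5058,-.2800,.136],-9.5,25)
STA=tilef([.4583,-.0108,.1186],-3.8,30)
SLO=tilef([.3767,.2740,.1176],-7.0,30)
G=R.from_matrix(np.array([[0,1,0],[1,0,0],[0,0,-1]]).T)  # tool axes in tile: x=+y, y=+x, z=-z
def tcp(fr,loc,turn=0): return fr[0]+fr[1].apply(loc), fr[1]*G
E
python3 - <<'E'
from h import *
for n,f in(("EAS",EAS),("STA",STA),("SLO",SLO)):
    print(n,f[0].round(4),f[1].as_matrix().round(3).tolist())
    for l in((0,0,.19),(0,0,.16),(0,0,.085)): p,r=tcp(f,l);print(p.round(4),rel(p,r))
print(manip.sense()["tcp_pos"],manip.sense()["q"].round(2))
E
```

```text
EAS [ 0.5439 -0.2864  0.0437] [[0.894, 0.165, -0.417], [-0.15, 0.986, 0.07], [0.423, -0.0, 0.906]]
[ 0.4647 -0.2731  0.2159] [-18.03, 34.84, -13.27, -20.56, 17.37, -79.16]
[ 0.4772 -0.2752  0.1887] [-16.79, 35.05, -10.55, -20.56, 17.37, -79.16]
[ 0.5085 -0.2804  0.1207] [-13.69, 35.57, -3.74, -20.56, 17.37, -79.16]
STA [ 0.5047 -0.0139  0.03  ] [[0.864, 0.066, -0.499], [-0.057, 0.998, 0.033], [0.5, -0.0, 0.866]]
[ 0.4099 -0.0076  0.1945] [-23.52, 8.28, -11.17, -23.9, 22.35, -84.09]
[ 0.4249 -0.0086  0.1686] [-22.03, 8.38, -8.56, -23.9, 22.35, -84.09]
[ 0.4623 -0.0111  0.1036] [-18.32, 8.63, -2.05, -23.9, 22.35, -84.09]
SLO [0.4229 0.2683 0.029 ] [[0.86, 0.122, -0.496], [-0.106, 0.993, 0.061], [0.5, 0.0, 0.866]]
[0.3286 0.2799 0.1935] [-31.65, -20.47, -11.1, -24.35, 21.52, -80.99]
[0.3435 0.2781 0.1676] [-30.17, -20.28, -8.5, -24.35, 21.52, -80.99]
[0.3807 0.2735 0.1026] [-26.48, -19.83, -1.99, -24.35, 21.52, -80.99]
[0.64555654 0.07524075 0.08379107] [-0.06  0.77  1.49  0.    0.88  1.52]
```

Call:
{"fn": "carry_out", "kwargs": {
  "targets": [
    [[-3, 4, -17, -20.6, 17.4, -79.2, 0], [-3, 4, -17, -20.6, 17.4, -79.2, 4], [-3, 4, -17, -20.6, 17.4, -79.2, 4], [-3, 4, -17, -20.6, 17.4, -79.2, 4], [-18, 34.8, -13.6, -20.6, 17.4, -79.2, 4], [-18, 34.8, -13.6, -20.6, 17.4, -79.2, 4], [-18, 34.8, -13.6, -20.6, 17.4, -79.2, 4], [-18, 34.8, -13.6, -20.6, 17.4, -79.2, 4], [-18, 34.8, -13.6, -20.6, 17.4, -79.2, 4], [-18, 34.8, -13.6, -20.6, 17.4, -79.2, 4], [-18, 34.8, -13.6, -20.6, 17.4, -79.2, 4], [-18, 34.8, -13.6, -20.6, 17.4, -79.2, 4]]
  ]
}}

```text
t: 6.83
tcp_pos: [0.5103, -0.1763, 0.2207]
tool_rot: [0.819, 0.545, 0.12, 0.134]
force: [1.1, 0.2, -0.3]
finger_gap: 0.468
gripper_force: 0.0
```

Call:
{"fn": "carry_out", "kwargs": {
  "targets": [
    [[0, 0, 0, 0, 0, 0, 4], [0, 0, 0, 0, 0, 0, 4]]
  ]
}}

```text
t: 7.0
tcp_pos: [0.5109, -0.1766, 0.2208]
tool_rot: [0.821, 0.542, 0.12, 0.134]
force: [0.0, -0.2, -0.9]
finger_gap: 0.464
gripper_force: 0.0
```

Run:
```python
from h import *
print(manip.sense()["tcp_pos"]); snap("wrist","w4.png")
for l in((0,0,.19),(0,0,.15),(0,0,.085)): p,r=tcp(EAS,l);print(rel(p,r))
```

```text
[ 0.51090837 -0.17660489  0.22081692]
[-10.78, -0.57, -0.25, -4.06, 2.31, -13.16]
[-10.59, -0.31, 3.74, -4.06, 2.31, -13.16]
[-10.28, 0.12, 10.22, -4.06, 2.31, -13.16]
```

View pics/w4.png

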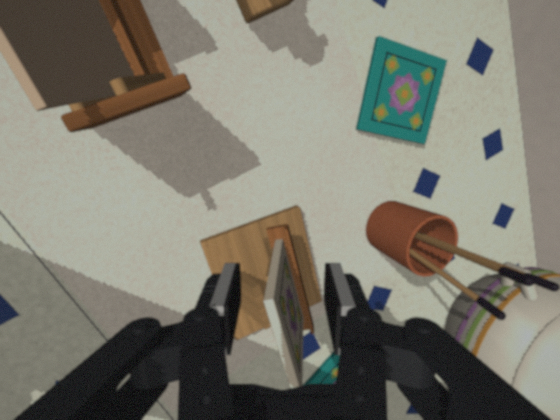

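Call:
{"fn": "carry_out", "kwargs": {
  "targets": [
    [[-5.4, -0.4, 0, -2, 1.2, -6.6, 4], [-10.7, -0.4, 0, -4.1, 2.3, -13.2, 4], [-10.7, -0.4, 0, -4.1, 2.3, -13.2, 4], [-10.6, -0.3, 3.7, -4.1, 2.3, -13.2, 4], [-10.6, -0.3, 3.7, -4.1, 2.3, -13.2, 4], [-10.6, -0.3, 3.7, -4.1, 2.3, -13.2, 4]]
  ]
}}

```text
t: 7.55
tcp_pos: [0.4826, -0.2788, 0.1784]
tool_rot: [0.745, 0.631, 0.14, 0.166]
force: [-0.6, 1.5, 0.7]
finger_gap: 0.468
gripper_force: 0.0
```

Run:
```python
from h import *
im,K,T=snap("wrist","w5.png"); 
for l in((.004,-.05,.1),(.004,.05,.1),(-.004,.05,.1),(-.004,-.05,.1)): print(l,proj(K,T,EAS[0]+EAS[1].apply(l)).round(1))
s=manip.sense();r=R.from_quat(s["tool_rot"])
for l in((0,0,.15),(0,0,.085)): p,q=tcp(EAS,l);print(rel(p,q))
for d in ((0,.02,.015),(0,-.02,.015)): print("pad",proj(K,T,s["tcp_pos"]+r.apply(d)).round(1))
cv2.imwrite("pics/w5c.png",cv2.resize(im[190:400,180:400],(800,764))[:600])
```

```text
(0.004, -0.05, 0.1) [287.2 323.4]
(0.004, 0.05, 0.1) [288.3 161.8]
(-0.004, 0.05, 0.1) [272.9 161.8]
(-0.004, -0.05, 0.1) [274.2 323.4]
[0.06, -0.11, -0.1, 0.03, -0.06, 0.03]
[0.05, -0.11, 6.4, 0.03, -0.06, 0.03]
pad [325.4 282.3]
pad [240.2 282.3]
```

View pics/w5c.png

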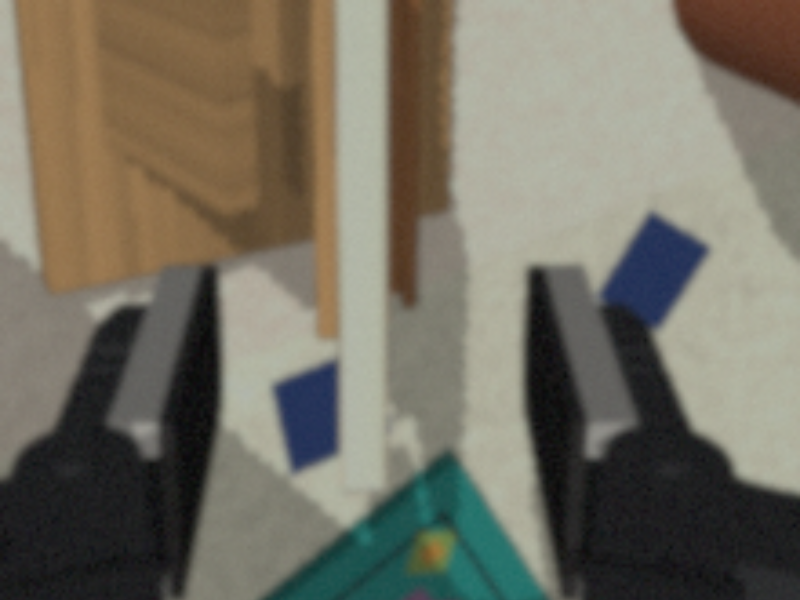

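Call:
{"fn": "carry_out", "kwargs": {
  "force": 40,
  "targets": [
    [[0, -0.1, 3.3, 0, 0, 0, 4], [0, -0.1, 6.3, 0, 0, 0, 4], [0, -0.1, 6.5, 0, 0, 0, 4], [0, -0.1, 6.5, 0, 0, 0, 0.4], [0, -0.1, 6.5, 0, 0, 0, 0.4], [0, -0.1, 6.5, 0, 0, 0, 0.4], [0, -0.1, 6.5, 0, 0, 0, 0.4], [0, -0.1, 6.5, 0, 0, 0, 0.4]]
  ]
}}

```text
t: 8.27
tcp_pos: [0.5091, -0.2812, 0.1229]
tool_rot: [0.744, 0.632, 0.14, 0.168]
force: [0.0, 0.1, -0.9]
finger_gap: 0.086
gripper_force: 44.7
```

Run:
```python
from h import *
s=manip.sense();A=R.from_quat(s["tool_rot"])*G.inv()
p=EAS[1].inv().apply(s["tcp_pos"]-EAS[0]);print("tcp in tile",p.round(4),(EAS[1].inv()*A).as_rotvec(degrees=True).round(2),s["finger_gap"],s["gripper_force"])
for f in(SLO,):
  for l in((0,0,.275),(0,0,.205),(0,0,.085)): P,q=tcp(f,l);print(P.round(4),rel(P,q))
print((R.from_quat(s["tool_rot"]).inv().apply([0,0,.1])*100).round(2))
```

```text
tcp in tile [ 0.0016 -0.0006  0.0867] [-0.09 -0.26  0.24] 0.08569654924748488 44.700796008110046
[0.2864 0.2851 0.2672] [52.23, -21.94, -26.48, -4.75, 1.23, -1.97]
[0.3212 0.2808 0.2065] [52.39, -21.37, -19.51, -4.75, 1.23, -1.97]
[0.3807 0.2735 0.1026] [52.66, -20.38, -7.55, -4.75, 1.23, -1.97]
[-0.03  4.27 -9.04]
```

Call:
{"fn": "carry_out", "kwargs": {
  "targets": [
    [[0, 0, -3, 0, 0, 0, 0.4], [0, 0, -6.5, 0, 0, 0, 0.4], [0, 0, -9.5, 0, 0, 0, 0.4], [4, -1.5, -11.5, -1, 0, 0, 0.4], [8, -3.2, -13, -1, 0, 0, 0.4], [12, -5, -14.5, -2, 0, 0, 0.4], [16, -6.8, -16, -2, 0, -1, 0.4], [20, -8.6, -17, -3, 1, -1, 0.4], [24, -10.4, -18, -3, 1, -1, 0.4], [28, -12, -18.5, -4, 1, -2, 0.4], [32, -13.5, -19, -4.7, 1.2, -2, 0.4], [36, -15, -19.5, -4.7, 1.2, -2, 0.4]]
  ]
}}

```text
t: 9.27
tcp_pos: [0.3641, 0.0362, 0.235]
tool_rot: [0.725, 0.641, 0.165, 0.189]
force: [0.5, -0.4, -2.4]
finger_gap: 0.086
gripper_force: 44.4
```

Run:
```python
from h import *
s=manip.sense();print(s["q"].round(2),s["tcp_pos"])
for l in((0,0,.23),(0,0,.205)): P,q=tcp(SLO,l);print(P.round(4),rel(P,q))
```

```text
[-0.26  0.11  2.38  0.41  0.16 -0.52] [0.36413856 0.03615551 0.23500729]
[0.3087 0.2823 0.2282] [23.75, -7.75, -3.61, -0.99, 0.21, 0.03]
[0.3212 0.2808 0.2065] [23.76, -7.71, -1.11, -0.99, 0.21, 0.03]
```

Call:
{"fn": "carry_out", "kwargs": {
  "targets": [
    [[4, -0.6, -1.5, 0, 0, 0, 0.4], [8, -1.2, -2.5, 0, 0, 0, 0.4], [12, -2.5, -3, 0, 0, 0, 0.4], [16, -4.2, -3.4, 0, 0, 0, 0.4], [20, -6, -3.6, -1, 0, 0, 0.4], [23.7, -7.7, -3.6, -1, 0.2, 0, 0.4], [23.7, -7.7, -3.6, -1, 0.2, 0, 0.4], [23.7, -7.7, -3.6, -1, 0.2, 0, 0.4]]
  ]
}}

```text
t: 9.93
tcp_pos: [0.3435, 0.1283, 0.2335]
tool_rot: [0.727, 0.64, 0.162, 0.19]
force: [-0.3, -0.1, -1.5]
finger_gap: 0.088
gripper_force: 44.5
```

Run:
```python
from h import *
s=manip.sense();print(s["q"].round(2),s["tcp_pos"])
for l in((0,0,.23),(0,0,.205)): P,q=tcp(SLO,l);print(P.round(4),rel(P,q))
```

```text
[ 0.16  0.14  2.34 -0.7   0.23  0.94] [0.34348696 0.12831559 0.23346296]
[0.3087 0.2823 0.2282] [14.84, -4.94, -2.24, -1.12, 0.51, -0.09]
[0.3212 0.2808 0.2065] [14.86, -4.89, 0.26, -1.12, 0.51, -0.09]
```

Moving, slowed by joint limits near the wrist singularity; it improves farther out.

Call:
{"fn": "carry_out", "kwargs": {
  "targets": [
    [[4, -0.8, -1, 0, 0, 0, 0.4], [8, -2.2, -1.8, -0.5, 0, 0, 0.4], [12, -3.8, -2.1, -1, 0.3, 0, 0.4], [14.8, -4.9, -2.2, -1.1, 0.5, 0, 0.4], [14.8, -4.9, -2.2, -1.1, 0.5, 0, 0.4], [14.8, -4.9, -2.2, -1.1, 0.5, 0, 0.4], [14.8, -4.9, -2.2, -1.1, 0.5, 0, 0.4], [14.8, -4.9, -2.2, -1.1, 0.5, 0, 0.4]]
  ]
}}

```text
t: 10.6
tcp_pos: [0.3093, 0.2803, 0.2277]
tool_rot: [0.724, 0.639, 0.171, 0.193]
force: [-0.6, -0.2, -2.1]
finger_gap: 0.085
gripper_force: 44.5
```

Run:
```python
from h import *
s=manip.sense();print(s["q"].round(2),s["tcp_pos"])
for l in((0,0,.23),(0,0,.205),(0,0,.15),(0,0,.085)): P,q=tcp(SLO,l);print(P.round(4),rel(P,q))
im,K,T=snap("wrist","w6.png")
for l in((.004,-.05,0),(-.004,-.05,0),(-.004,.05,0)): print("slot",l,proj(K,T,SLO[0]+SLO[1].apply(l)).round(1))
cv2.imwrite("pics/w6.png",im)
```

```text
[ 0.72  0.27  2.16 -0.88  0.51  1.58] [0.30928968 0.28026719 0.22765785]
[0.3087 0.2823 0.2282] [0.2, -0.04, -0.09, -0.13, 0.06, -0.1]
[0.3212 0.2808 0.2065] [0.2, -0.04, 2.41, -0.13, 0.06, -0.1]
[0.3484 0.2775 0.1589] [0.21, -0.02, 7.91, -0.13, 0.06, -0.1]
[0.3807 0.2735 0.1026] [0.22, -0.01, 14.41, -0.13, 0.06, -0.1]
slot (0.004, -0.05, 0) [285.9 220.3]
slot (-0.004, -0.05, 0) [278.8 220.3]
slot (-0.004, 0.05, 0) [278.4 129.6]
```

View pics/w6.png

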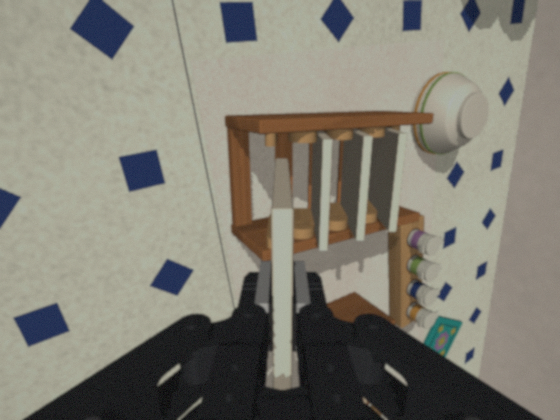

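Run:
```python
from h import *
im,K,T=load("w6.png")
for v in(134,138,142,146,215,225,235,240): print(v,[ "%d/%d"%(im[v,u].mean(),100*im[v,u,0]/max(im[v,u,2],1)) for u in range(258,336,2)])
for n,z in(("wallfrontTop",.044),("wallbackTop",.066)):
  for y in(.053,-.053): print(n,y,[proj(K,T,SLO[0]+SLO[1].apply((x,y,z))).round(1).tolist() for x in(-.0041,.0069)])
r3=SLO[0]+np.array([.0435,-.00515,0])
print("r3 top edge",[proj(K,T,r3+SLO[1].apply((x,0,.1))).round(1).tolist() for x in(-.004,.004)])
g=cv2.cvtColor(im,cv2.COLOR_BGR2GRAY)
for v in(180,200,230): print(v,g[v,308:340].tolist())
for v in (170,190,230,280,340): print("held",v,g[v,262:306].tolist())
```

```text
134 ['105/1', '96/0', '95/1', '87/0', '79/1', '99/1', '109/1', '104/1', '91/0', '60/0', '60/2', '55/2', '66/0', '66/1', '61/0', '54/2', '61/1', '72/0', '78/1', '80/1', '84/0', '84/0', '87/1', '90/0', '100/1', '105/0', '109/0', '101/1', '87/0', '70/0', '87/0', '112/1', '115/0', '112/0', '94/0', '70/2', '72/0', '75/0', '82/0']
138 ['119/1', '120/1', '120/1', '109/1', '105/0', '116/1', '118/1', '112/0', '94/1', '61/0', '62/0', '65/0', '69/2', '66/1', '63/0', '59/0', '64/1', '74/0', '75/1', '81/0', '86/0', '100/1', '116/0', '119/0', '121/0', '117/1', '112/0', '104/0', '88/0', '70/0', '66/1', '78/2', '111/0', '130/0', '131/0', '127/1', '114/0', '95/1', '87/0']
142 ['116/1', '118/0', '120/0', '108/0', '106/0', '115/1', '117/0', '112/0', '94/0', '63/2', '59/0', '64/2', '70/1', '68/2', '62/0', '60/1', '61/0', '76/1', '96/1', '103/1', '114/0', '122/0', '121/0', '120/0', '117/1', '111/1', '97/0', '86/0', '77/0', '64/2', '65/0', '67/1', '118/1', '165/1', '171/0', '171/1', '172/0', '140/1', '117/1']
146 ['121/1', '121/0', '123/1', '120/1', '114/0', '119/0', '121/1', '120/0', '99/1', '69/2', '64/
[... 2756 characters left out ...]
]
held 230 [74, 76, 73, 76, 75, 84, 83, 85, 99, 125, 153, 169, 174, 175, 176, 175, 175, 175, 174, 176, 176, 176, 177, 175, 175, 173, 173, 174, 172, 164, 147, 127, 121, 122, 122, 123, 122, 128, 125, 125, 123, 129, 123, 122]
held 280 [98, 95, 99, 96, 96, 95, 91, 78, 65, 84, 129, 156, 168, 174, 177, 175, 176, 175, 175, 176, 174, 176, 177, 173, 176, 175, 175, 174, 170, 152, 121, 79, 56, 76, 89, 96, 97, 95, 94, 96, 97, 97, 94, 96]
held 340 [26, 22, 20, 10, 19, 21, 27, 16, 32, 46, 81, 127, 159, 170, 173, 174, 172, 176, 172, 173, 176, 175, 173, 174, 172, 174, 171, 160, 139, 104, 68, 42, 40, 35, 32, 26, 25, 20, 23, 28, 29, 32, 28, 29]<stdin>:3: RuntimeWarning: overflow encountered in scalar multiply
```

Call:
{"fn": "carry_out", "kwargs": {
  "targets": [
    [[0.15, 0.05, 0, 0, 0, 0, 0.4], [0.15, 0.05, 2.5, 0, 0, 0, 0.4], [0.15, 0.05, 5, 0, 0, 0, 0.4], [0.15, 0.05, 7, 0, 0, 0, 0.4], [0.15, 0.05, 8, 0, 0, 0, 0.4], [0.15, 0.05, 9, 0, 0, 0, 0.4], [0.15, 0.05, 9, 0, 0, 0, 0.4]]
  ]
}}

```text
t: 11.23
tcp_pos: [0.3559, 0.2764, 0.1485]
tool_rot: [0.725, 0.639, 0.17, 0.193]
force: [0.8, -0.7, -0.9]
finger_gap: 0.088
gripper_force: 44.4
```

```bash
cat > st.py <<'E'
from h import *
import sys
f={"S":SLO,"E":EAS,"T":STA}[sys.argv[1]]
s=manip.sense();r=R.from_quat(s["tool_rot"]);A=r*G.inv()
print("q",s["q"].round(2),"tcp in frame",f[1].inv().apply(s["tcp_pos"]-f[0]).round(4),(f[1].inv()*A).as_rotvec(degrees=True).round(2))
print("force tool axes",r.inv().apply(s["force"]).round(1),"torque",r.inv().apply(s["ft_torque"]).round(2),"gap",s["finger_gap"],s["gripper_force"],"t",s["t"])
E
python3 st.py S
```

```text
q [ 0.62  0.5   2.19 -1.41  0.35  2.08] tcp in frame [ 1.300e-03 -1.000e-04  1.372e-01] [-0.13  0.21 -0.14]
force tool axes [-0.6  0.3  1.2] torque [ 0.39 -0.01 -0.03] gap 0.08770232973223323 44.37319278717041 t 11.2333
```

```bash
cat > kin.py <<'E'
from h import *
from scipy.optimize import least_squares
s=manip.sense()
D=[([-1.38849710,.528390344,1.43376572,-1.6e-5,1.18140431,-.178467243],[.22055,-.58415,.24942],10),
([-.06,.77,1.49,0,.88,1.52],[.6456,.0752,.0838],1),([-.26,.11,2.38,.41,.16,-.52],[.3641,.0362,.2350],1),
([.16,.14,2.34,-.7,.23,.94],[.3435,.1283,.2335],1),([.72,.27,2.16,-.88,.51,1.58],[.3093,.2803,.2277],1),
([.6177,.5,2.19,-1.41,.35,2.08],[.3559,.2764,.1485],1)]
Y=lambda a:R.from_euler("y",a); Z=lambda a:R.from_euler("z",a)
C=Z(np.pi/2)  # tool x offset, fixed below by check
def fk(q,p):
    h,a1,L2,L3,e,L6=p; r1=Z(q[0]); f=r1*Y(q[1]+q[2]); t=f*Z(q[3])*Y(q[4])*Z(q[5])
    return np.array([0,0,h])+r1.apply([a1,0,0])+(r1*Y(q[1])).apply([0,0,L2])+f.apply([e,0,L3])+t.apply([0,0,L6]),t
fit=least_squares(lambda p:np.concatenate([w*(fk(q,p)[0]-x) for q,x,w in D]),[.3,.0,.4,.4,0,.2])
P=fit.x
lo=np.array([-3.08,-.75,.22,-1.43,0,-2.85]);hi=np.array([3.08,2.2,2.44,4.57,2.65,2.85])
q0=np.array(D[0][0]); C=fk(q0,P)[1].inv()*R.from_quat([9.83773984e-01,1.79409532e-01,-9.33e-6,-9.838e-4])
def ik(pos,rot,g):
    f=lambda q:(lambda a:np.r_[(a[0]-pos)*10,((a[1]*C).inv()*rot).as_rotvec()])(fk(q,P))
    o=least_squares(f,np.clip(g,lo+1e-3,hi-1e-3),bounds=(lo,hi)); return o.x,np.linalg.norm(o.fun)
def tcpf(fr,loc,phi,flip=0):
    "tool in the tile plane, turned phi deg about the tile normal (tool z leans to +tile y)"
    return fr[0]+fr[1].apply(loc), fr[1]*R.from_euler("x",phi,degrees=True)*G*R.from_euler("z",180*flip,degrees=True)
E
python3 - <<'E'
from kin import *
print("fit",P.round(4),"res",np.abs(fit.fun).max().round(4),"C",C.as_euler("xyz",degrees=True).round(1))
for fq,x,w in D[-1:]: print(((fk(s["q"],P)[1]*C).inv()*R.from_quat(s["tool_rot"])).magnitude())
print(tcpf(SLO,(0,0,.1),30)[1].apply([0,0,1]),SLO[1].apply([0,1,0]))
for phi in(0,-40,-30,-20,15,20,30,40):
  for fl in(0,1):
    row=[];g=None
    for n,fr,loc in [("slot",SLO,(0,0,.085)),("slot15",SLO,(0,0,.16)),("slot23",SLO,(0,0,.23)),("easel",EAS,(0,0,.085)),("easel+",EAS,(0,0,.18)),("stand",STA,(0,0,.085)),("stand+",STA,(0,0,.18))]:
        best=min((ik(*tcpf(fr,loc,phi,fl),np.r_[.4,.5,1.8,a,.5,b]) for a in(-1,1,2.5,4) for b in(-2,0,2)),key=lambda t:t[1])
        row.append((n,best[0].round(2).tolist() if best[1]<.01 else "X%.2f"%best[1]))
    print(phi,fl,*row,sep="\n   ") if sum(isinstance(r[1],str) for r in row)<2 else print(phi,fl,[r[0] for r in row if isinstance(r[1],str)])
E
```

```text
fit [-0.0168  0.1751  0.4626  0.2431  0.0487 -0.0044] res 1.0916 C [-0. -0. 90.]
1.3514388140785282e-07
[ 0.49071976  0.4435021  -0.75      ] [1.21869343e-01 9.92546152e-01 3.46944695e-18]
0
   0
   ('slot', [0.62, 0.67, 2.24, 4.28, 0.38, 2.71])
   ('slot15', [0.68, 0.44, 2.21, -1.31, 0.38, 2.01])
   ('slot23', [0.74, 0.24, 2.13, -0.8, 0.56, 1.5])
   ('easel', [-0.5, 0.7, 1.78, 0.52, 0.28, -0.81])
   ('easel+', [-0.53, 0.48, 1.78, 0.32, 0.5, -0.61])
   ('stand', 'X0.08')
   ('stand+', [-0.02, 0.36, 2.26, -1.34, 0.02, 1.38])
0
   1
   ('slot', [0.62, 0.67, 2.24, 4.28, 0.38, -0.44])
   ('slot15', [0.68, 0.44, 2.21, -1.31, 0.38, -1.13])
   ('slot23', [0.74, 0.24, 2.13, -0.8, 0.56, -1.64])
   ('easel', [-0.5, 0.7, 1.78, 0.52, 0.28, 2.33])
   ('easel+', [-0.53, 0.48, 1.78, 0.32, 0.5, 2.53])
   ('stand', [-0.02, 0.66, 2.26, 3.21, 0.31, -0.03])
   ('stand+', [-0.02, 0.36, 2.26, -1.34, 0.02, -1.76])
-40 0 ['easel', 'stand+']
-40 1 ['easel', 'stand+']
-30
   0
   ('slot', [0.62, 0.67, 2.25, -1.29, 0.76, 2.09])
   ('slot15', [0.67, 0.44, 2.22, -1.03, 0.88, 1.78])
   ('slot23', [0.73, 0.24, 2.1
[... 3146 characters left out ...]
7, 0.61, -2.18])
   ('slot15', [0.68, 0.44, 2.2, 2.66, 0.38, -2.0])
   ('slot23', [0.74, 0.24, 2.12, 2.0, 0.14, -1.28])
   ('easel', [-0.5, 0.69, 1.79, 1.11, 0.92, -1.33])
   ('easel+', [-0.52, 0.47, 1.78, 0.97, 1.05, -1.1])
   ('stand', [-0.02, 0.66, 2.26, 1.96, 0.74, -2.03])
   ('stand+', [-0.01, 0.35, 2.25, 1.61, 0.67, -1.56])
40
   1
   ('slot', [0.62, 0.66, 2.23, 2.77, 0.61, 0.96])
   ('slot15', [0.68, 0.44, 2.2, 2.66, 0.38, 1.14])
   ('slot23', [0.74, 0.24, 2.12, 2.0, 0.14, 1.86])
   ('easel', [-0.5, 0.69, 1.79, 1.11, 0.92, 1.82])
   ('easel+', [-0.52, 0.47, 1.78, 0.97, 1.05, 2.04])
   ('stand', [-0.02, 0.66, 2.26, 1.96, 0.74, 1.11])
   ('stand+', [-0.01, 0.35, 2.25, 1.61, 0.67, 1.58])
```

```bash
sed -i 's/h,a1,L2,L3,e,L6=p/h,a1,L2,L3,e,L6,d=p/; s/r1.apply(\[a1,0,0\])/r1.apply([a1,d,0])/; s/\[.3,.0,.4,.4,0,.2\]/[.3,0,.4,.4,0,.2,.11]/' kin.py
python3 - <<'E'
from kin import *
print("fit",P.round(4),"res",np.abs(fit.fun).max().round(4))
print(s["q"].round(3),ik(s["tcp_pos"],R.from_quat(s["tool_rot"]),s["q"]))
for phi in(0,-30,-15,20,30,40,50):
    row=[]
    for n,fr,loc in [("slot",SLO,(0,0,.085)),("slot12",SLO,(0,0,.12)),("slot16",SLO,(0,0,.16)),("slot23",SLO,(0,0,.23)),("easel",EAS,(0,0,.085)),("easel+",EAS,(0,0,.18)),("stand",STA,(0,0,.085)),("stand+",STA,(0,0,.18))]:
        best=min((ik(*tcpf(fr,loc,phi,0),np.r_[.4,.5,1.8,a,.5,b]) for a in(-1,1,2.5,4) for b in(-2,0,2)),key=lambda t:t[1])
        row.append((n,best[0].round(2).tolist() if best[1]<.01 else "X%.2f"%best[1]))
    print(phi,*row,sep="\n   ")
E
```

```text
fit [0.2692 0.0028 0.5865 0.3896 0.1143 0.2721 0.111 ] res 0.0027
[ 0.623  0.496  2.191 -1.41   0.35   2.078] (array([ 0.61702923,  0.49690418,  2.19009825, -1.41587354,  0.34739602,
        2.07850075]), np.float64(5.716590831364923e-12))
0
   ('slot', [0.57, 0.63, 2.19, 4.45, 0.34, 2.48])
   ('slot12', 'X0.02')
   ('slot16', [0.64, 0.44, 2.19, -1.27, 0.37, 1.95])
   ('slot23', [0.72, 0.27, 2.16, -0.88, 0.51, 1.58])
   ('easel', [-0.82, 0.6, 1.94, 0.83, 0.36, -1.4])
   ('easel+', [-0.88, 0.4, 1.96, 0.59, 0.52, -1.19])
   ('stand', 'X0.03')
   ('stand+', [-0.41, 0.34, 2.37, 1.94, 0.18, -2.24])
-30
   ('slot', [0.76, 0.74, 1.88, -0.94, 0.94, 1.77])
   ('slot12', [0.79, 0.68, 1.89, -0.9, 0.98, 1.73])
   ('slot16', [0.83, 0.6, 1.89, -0.84, 1.04, 1.68])
   ('slot23', [0.89, 0.48, 1.88, -0.76, 1.16, 1.6])
   ('easel', [-0.54, 0.66, 2.01, 4.4, 0.36, 1.54])
   ('easel+', [-0.58, 0.44, 2.05, -1.42, 0.32, 1.02])
   ('stand', [0.06, 0.71, 2.21, 4.38, 0.62, 2.11])
   ('stand+', 'X0.03')
-15
   ('slot', [0.69, 0.66, 2.03, -1.16, 0.62, 1.92])
   ('slot12', [0.72, 0.59, 2.04, -1.06, 0.66, 1.83])
 
[... 973 characters left out ...]
and', [-0.7, 0.72, 2.24, 1.44, 0.73, -2.15])
   ('stand+', [-0.8, 0.46, 2.31, 1.17, 0.8, -1.9])
40
   ('slot', 'X0.06')
   ('slot12', 'X0.10')
   ('slot16', 'X0.13')
   ('slot23', 'X0.12')
   ('easel', [-1.03, 0.79, 1.66, 0.79, 1.2, -1.52])
   ('easel+', [-1.09, 0.62, 1.71, 0.73, 1.32, -1.46])
   ('stand', [-0.76, 0.78, 2.18, 1.25, 0.89, -2.06])
   ('stand+', [-0.86, 0.54, 2.26, 1.07, 0.97, -1.9])
50
   ('slot', 'X0.06')
   ('slot12', 'X0.12')
   ('slot16', 'X0.17')
   ('slot23', 'X0.19')
   ('easel', [-1.05, 0.86, 1.58, 0.79, 1.39, -1.52])
   ('easel+', [-1.1, 0.7, 1.64, 0.74, 1.49, -1.48])
   ('stand', [-0.8, 0.84, 2.1, 1.12, 1.06, -2.0])
   ('stand+', [-0.89, 0.63, 2.2, 0.99, 1.13, -1.9])
```

Run:
```python
from kin import *
for phi in(-10,-12,-15,-18,-22):
    print(phi); g=np.array([.7,.6,2,-1.1,.6,1.8])
    mid=(np.array([.36,.03,.25]),tcpf(SLO,(0,0,.1),phi)[1]); mid2=(np.array([.42,-.1,.25]),tcpf(SLO,(0,0,.1),phi)[1])
    for n,a in [("slot",tcpf(SLO,(0,0,.085),phi)),("12",tcpf(SLO,(0,0,.12),phi)),("23",tcpf(SLO,(0,0,.23),phi)),("mid",mid),("mid2",mid2),("e18",tcpf(EAS,(0,0,.18),phi)),("e13",tcpf(EAS,(0,0,.13),phi)),("e085",tcpf(EAS,(0,0,.085),phi))]:
        q,e=ik(*a,g); print("  ",n,q.round(2).tolist(),round(e,3)); g=q
```

```text
-10
   slot [0.66, 0.65, 2.08, -1.3, 0.51, 2.02] 0.0
   12 [0.69, 0.57, 2.09, -1.16, 0.55, 1.9] 0.0
   23 [0.8, 0.33, 2.06, -0.82, 0.75, 1.59] 0.0
   mid [-0.08, 0.1, 2.34, -0.82, 0.27, 0.84] 0.0
   mid2 [-0.51, 0.16, 2.25, 0.14, 0.19, -0.47] 0.0
   e18 [-0.79, 0.39, 2.01, 0.34, 0.31, -0.88] 0.0
   e13 [-0.76, 0.5, 2.0, 0.45, 0.2, -0.97] 0.0
   e085 [-0.73, 0.6, 1.98, 0.65, 0.13, -1.16] 0.0
-12
   slot [0.67, 0.65, 2.06, -1.24, 0.55, 1.97] 0.0
   12 [0.7, 0.58, 2.07, -1.12, 0.59, 1.87] 0.0
   23 [0.81, 0.34, 2.04, -0.81, 0.79, 1.59] 0.0
   mid [-0.04, 0.11, 2.33, -0.93, 0.32, 0.98] 0.0
   mid2 [-0.48, 0.17, 2.25, -0.15, 0.17, -0.16] 0.0
   e18 [-0.77, 0.39, 2.01, 0.23, 0.27, -0.76] 0.0
   e13 [-0.74, 0.5, 2.0, 0.3, 0.17, -0.81] 0.0
   e085 [-0.71, 0.6, 1.99, 0.47, 0.08, -0.96] 0.0
-15
   slot [0.69, 0.66, 2.03, -1.16, 0.62, 1.92] 0.0
   12 [0.72, 0.59, 2.04, -1.06, 0.66, 1.83] 0.0
   23 [0.83, 0.37, 2.02, -0.8, 0.86, 1.59] 0.0
   mid [0.02, 0.13, 2.32, -1.03, 0.39, 1.13] 0.0
   mid2 [-0.43, 0.18, 2.25, -0.61, 0.18, 0.34] 0.0
   e18 [-0.74, 0.39, 2.02, 0.01, 0.22, -0.52] 0.0
   e13 [-
[... 182 characters left out ...]
.8] 0.0
   23 [0.84, 0.39, 1.99, -0.79, 0.92, 1.6] 0.0
   mid [0.07, 0.16, 2.3, -1.1, 0.46, 1.23] 0.0
   mid2 [-0.38, 0.19, 2.24, -0.96, 0.22, 0.73] 0.0
   e18 [-0.7, 0.4, 2.03, -0.31, 0.2, -0.18] 0.0
   e13 [-0.68, 0.51, 2.02, -0.72, 0.11, 0.26] 0.0
   e085 [-0.66, 0.61, 2.0, -1.43, 0.08, 0.99] 0.005
-22
   slot [0.73, 0.7, 1.96, -1.03, 0.77, 1.83] 0.0
   12 [0.76, 0.63, 1.97, -0.97, 0.81, 1.77] 0.0
   23 [0.86, 0.42, 1.95, -0.78, 1.0, 1.6] 0.0
   mid [0.14, 0.19, 2.28, -1.14, 0.56, 1.33] 0.0
   mid2 [-0.32, 0.22, 2.24, -1.22, 0.3, 1.03] 0.0
   e18 [-0.66, 0.41, 2.04, -0.81, 0.2, 0.35] 0.0
   e13 [-0.64, 0.52, 2.03, -1.34, 0.16, 0.91] 0.0
   e085 [-0.62, 0.62, 1.98, -1.43, 0.17, 1.02] 0.034
```

```bash
cat > plan.py <<'E'
from kin import *
def rows(wps,step=.04,ang=6.5,g=None):
    "wps: list of (pos,rot); interpolate rows relative to the measured pose; also check joint path"
    s=manip.sense(); p0,r0=s["tcp_pos"],R.from_quat(s["tool_rot"]); p,r=p0,r0; q=s["q"]; n=0
    for P_,R_ in wps:
        d=(r.inv()*R_).as_rotvec(); k=int(max(np.ceil(np.linalg.norm(P_-p)/step),np.ceil(np.degrees(np.linalg.norm(d))/ang),1))
        for i in range(1,k+1):
            x=p+(P_-p)*i/k; o=r*R.from_rotvec(d*i/k); qn,e=ik(x,o,q); n+=1
            print(n,np.r_[r0.inv().apply(x-p0)*100,(r0.inv()*o).as_rotvec(degrees=True)].round(1).tolist(),"dq",np.abs(qn-q).max().round(2),"q4,5",qn[3:5].round(2),"" if e<.01 else "X%.3f"%e); q=qn
        p,r=P_,R_
E
python3 - <<'E'
from plan import *
rS=tcpf(SLO,(0,0,0),0)[1]
rows([tcpf(SLO,(.001,0,.235),0),(np.array([.375,.05,.245]),rS),tcpf(EAS,(.0016,-.0006,.2),0),tcpf(EAS,(.0016,-.0006,.11),0),tcpf(EAS,(.0016,-.0006,.09),0)])
E
```

```text
1 [-0.0, -0.0, -3.3, -0.1, 0.0, -0.0] dq 0.22 q4,5 [-1.19  0.38] 
2 [-0.0, -0.0, -6.5, -0.1, 0.1, -0.1] dq 0.19 q4,5 [-1.    0.44] 
3 [-0.0, -0.1, -9.8, -0.2, 0.1, -0.1] dq 0.15 q4,5 [-0.85  0.52] 
4 [-3.2, 1.2, -9.2, -0.2, 0.1, -0.1] dq 0.1 q4,5 [-0.87  0.46] 
5 [-6.4, 2.5, -8.7, -0.2, 0.1, -0.1] dq 0.11 q4,5 [-0.88  0.39] 
6 [-9.5, 3.8, -8.2, -0.2, 0.1, -0.1] dq 0.13 q4,5 [-0.85  0.33] 
7 [-12.7, 5.0, -7.6, -0.2, 0.1, -0.1] dq 0.2 q4,5 [-0.77  0.26] 
8 [-15.9, 6.3, -7.1, -0.2, 0.1, -0.1] dq 0.31 q4,5 [-0.57  0.2 ] 
9 [-19.1, 7.6, -6.6, -0.2, 0.1, -0.1] dq 0.48 q4,5 [-0.22  0.17] 
10 [-22.2, 8.9, -6.0, -0.2, 0.1, -0.1] dq 0.53 q4,5 [0.2  0.18] 
11 [-25.7, 10.0, -5.1, 0.3, -0.0, 0.1] dq 0.4 q4,5 [0.49 0.21] 
12 [-29.1, 11.1, -4.2, 0.9, -0.1, 0.3] dq 0.24 q4,5 [0.63 0.26] 
13 [-32.6, 12.2, -3.4, 1.5, -0.3, 0.6] dq 0.14 q4,5 [0.68 0.31] 
14 [-36.0, 13.3, -2.5, 2.0, -0.4, 0.8] dq 0.09 q4,5 [0.69 0.36] 
15 [-39.4, 14.5, -1.6, 2.6, -0.5, 1.1] dq 0.07 q4,5 [0.68 0.4 ] 
16 [-42.9, 15.6, -0.7, 3.1, -0.6, 1.3] dq 0.06 q4,5 [0.65 0.44] 
17 [-46.3, 16.7, 0.2, 3.7, -0.8, 1.6] dq 0.06 q4,5 [0.62 0.48] 
18 [-49.8, 17.8, 1.1, 4.2, -0.9, 1.8] dq 0.06 q4,5 [0.59 0.52] 
19 [-53.2, 18.9, 2.0, 4.8, -1.0, 2.1] dq 0.07 q4,5 [0.55 0.56] 
20 [-53.3, 18.7, 5.0, 4.8, -1.0, 2.1] dq 0.06 q4,5 [0.61 0.5 ] 
21 [-53.3, 18.4, 8.0, 4.8, -1.0, 2.1] dq 0.06 q4,5 [0.67 0.45] 
22 [-53.4, 18.1, 10.9, 4.8, -1.0, 2.1] dq 0.08 q4,5 [0.75 0.4 ] 
23 [-53.4, 18.0, 12.9, 4.8, -1.0, 2.1] dq 0.06 q4,5 [0.8  0.37]
```

Call:
{"fn": "carry_out", "kwargs": {
  "targets": [
    [[0, 0, -3, 0, 0, 0, 0.4], [0, 0, -6, 0, 0, 0, 0.4], [0, 0, -9.5, 0, 0, 0, 0.4], [0, 0, -9.8, 0, 0, 0, 0.4], [-3.2, 1.2, -9.2, 0, 0, 0, 0.4], [-6.4, 2.5, -8.7, 0, 0, 0, 0.4], [-9.5, 3.8, -8.2, 0, 0, 0, 0.4], [-12.7, 5, -7.6, 0, 0, 0, 0.4], [-15, 6, -7.3, 0, 0, 0, 0.4], [-17, 6.8, -7, 0, 0, 0, 0.4], [-18.5, 7.4, -6.7, 0, 0, 0, 0.4], [-19.5, 7.8, -6.5, 0, 0, 0, 0.4]]
  ]
}}

```text
t: 12.23
tcp_pos: [0.3625, 0.0876, 0.2442]
tool_rot: [0.725, 0.64, 0.17, 0.192]
force: [-0.4, 0.6, -1.0]
finger_gap: 0.085
gripper_force: 44.5
```

Call:
{"fn": "carry_out", "kwargs": {
  "targets": [
    [[-1.5, 0.6, 0.2, 0, 0, 0, 0.4], [-2.7, 1.1, 0.5, 0, 0, 0, 0.4], [-4.2, 1.6, 0.8, 0, 0, 0, 0.4], [-6.2, 2.2, 1.4, 0.5, 0, 0.2, 0.4], [-9.6, 3.3, 2.3, 1, 0, 0.4, 0.4], [-13, 4.4, 3.1, 1.5, -0.3, 0.6, 0.4], [-16.5, 5.5, 4, 2, -0.4, 0.8, 0.4], [-20, 6.7, 4.9, 2.6, -0.5, 1.1, 0.4], [-23.4, 7.8, 5.8, 3.1, -0.6, 1.3, 0.4], [-26.8, 8.9, 6.7, 3.7, -0.8, 1.6, 0.4], [-30.3, 10, 7.6, 4.2, -0.9, 1.8, 0.4], [-33.5, 11.1, 8.4, 4.8, -1, 2.1, 0.4]]
  ]
}}

```text
t: 13.23
tcp_pos: [0.4543, -0.249, 0.2258]
tool_rot: [0.745, 0.631, 0.14, 0.163]
force: [0.9, -0.1, -1.4]
finger_gap: 0.084
gripper_force: 44.4
```

```bash
python3 - <<'E'
from plan import *
rows([tcpf(EAS,(.0016,-.0006,.2),0),tcpf(EAS,(.0016,-.0006,.11),0),tcpf(EAS,(.0016,-.0006,.09),0)])
E
python3 st.py E
```

```text
1 [-2.3, 1.0, 0.5, -0.3, -0.2, 0.0] dq 0.05 q4,5 [0.55 0.56] 
2 [-2.3, 1.1, 3.5, -0.3, -0.2, 0.0] dq 0.06 q4,5 [0.61 0.5 ] 
3 [-2.3, 1.1, 6.5, -0.3, -0.2, 0.0] dq 0.06 q4,5 [0.67 0.45] 
4 [-2.3, 1.1, 9.5, -0.3, -0.2, 0.0] dq 0.08 q4,5 [0.75 0.4 ] 
5 [-2.3, 1.1, 11.5, -0.3, -0.2, 0.0] dq 0.06 q4,5 [0.8  0.37] 
q [-0.87  0.33  2.    0.56  0.54 -1.15] tcp in frame [-0.0088  0.0221  0.205 ] [0.19 0.25 0.02]
force tool axes [0.1 0.3 1.7] torque [ 0.24  0.04 -0.07] gap 0.08434177776705853 44.42177474498749 t 13.2333
```

Call:
{"fn": "carry_out", "kwargs": {
  "targets": [
    [[-2.3, 1, 0.5, -0.3, -0.2, 0, 0.4], [-2.3, 1.1, 3.5, -0.3, -0.2, 0, 0.4], [-2.3, 1.1, 6.5, -0.3, -0.2, 0, 0.4], [-2.3, 1.1, 9.5, -0.3, -0.2, 0, 0.4], [-2.3, 1.1, 11, -0.3, -0.2, 0, 0.4], [-2.3, 1.1, 11.5, -0.3, -0.2, 0, 0.4], [-2.3, 1.1, 11.7, -0.3, -0.2, 0, 0.4], [-2.3, 1.1, 11.7, -0.3, -0.2, 0, 0.4]]
  ]
}}

```text
t: 13.9
tcp_pos: [0.5099, -0.2784, 0.1247]
tool_rot: [0.744, 0.632, 0.141, 0.166]
force: [-0.7, 0.3, -1.9]
finger_gap: 0.083
gripper_force: 44.4
```

```bash
python3 st.py E
```

```text
q [-0.82  0.59  1.94  0.82  0.36 -1.4 ] tcp in frame [0.0026 0.0023 0.0882] [ 0.04 -0.14  0.13]
force tool axes [ 0.1 -1.5  1.4] torque [ 0.33 -0.03  0.03] gap 0.08265624106870481 44.37739312648773 t 13.9
```

Call:
{"fn": "carry_out", "kwargs": {
  "targets": [
    [[-0.2, -0.1, 0.1, 0, 0, 0, 0.4], [-0.2, -0.1, 0.2, 0, 0, 0, 0.4], [-0.2, -0.1, 0.3, 0, 0, 0, 0.4]]
  ]
}}

```text
t: 14.15
tcp_pos: [0.5102, -0.2808, 0.1233]
tool_rot: [0.744, 0.631, 0.141, 0.168]
force: [-10.8, 2.1, 18.3]
finger_gap: 0.089
gripper_force: 47.8
```

```bash
python3 st.py E
python3 - <<'E'
from plan import *
a=tcpf(EAS,(.0005,0,.15),0); 
rows([a,tcpf(EAS,(.0005,.0035,.15),-12),tcpf(EAS,(.0005,.0035,.085),-12)])
E
```

```text
q [-0.82  0.59  1.94  0.83  0.36 -1.41] tcp in frame [ 0.0027 -0.0001  0.0866] [-0.08 -0.29  0.18]
force tool axes [  0.3  -2.2 -21.3] torque [ 0.78 -0.08  0.02] gap 0.08885563711081773 47.82045900821686 t 14.15
1 [-0.0, -0.1, -3.2, 0.1, 0.0, 0.1] dq 0.1 q4,5 [0.73 0.41] 
2 [-0.0, -0.2, -6.3, 0.3, 0.1, 0.2] dq 0.08 q4,5 [0.65 0.46] 
3 [0.2, -0.2, -6.3, 0.3, -5.9, 0.2] dq 0.15 q4,5 [0.54 0.33] 
4 [0.3, -0.2, -6.3, 0.3, -11.9, 0.1] dq 0.33 q4,5 [0.25 0.2 ] 
5 [0.4, -0.2, -3.1, 0.3, -11.9, 0.1] dq 0.07 q4,5 [0.31 0.14] 
6 [0.4, -0.2, 0.2, 0.3, -11.9, 0.1] dq 0.13 q4,5 [0.44 0.08]
```

Call:
{"fn": "carry_out", "kwargs": {
  "targets": [
    [[0, 0, -0.1, 0, 0, 0, 3], [0, 0, -0.2, 0, 0, 0, 3], [0, 0, -0.2, 0, 0, 0, 3], [0, 0, -0.2, 0, 0, 0, 3], [0, -0.1, -3.2, 0.1, 0, 0.1, 3], [0, -0.2, -6.3, 0.3, 0, 0.2, 3], [0, -0.2, -6.3, 0.3, -6, 0.2, 3], [0, -0.2, -6.3, 0.3, -12, 0.1, 3], [0, -0.2, -6.3, 0.3, -12, 0.1, 3], [0, -0.2, -6.3, 0.3, -12, 0.1, 3]]
  ]
}}

```text
t: 14.98
tcp_pos: [0.482, -0.2735, 0.1777]
tool_rot: [0.755, 0.612, 0.061, 0.229]
force: [-0.3, 0.5, 0.5]
finger_gap: 0.349
gripper_force: 0.0
```

```bash
python3 st.py E
python3 - <<'E'
from plan import *
im,K,T=snap("wrist","w7.png")
g=cv2.cvtColor(im,cv2.COLOR_BGR2GRAY)
for l in((.004,-.05,.1),(.004,.05,.1),(-.004,.05,.1),(-.004,-.05,.1)): print(l,proj(K,T,EAS[0]+EAS[1].apply(l)).round(1))
for v in(200,240,280): print(v,g[v,255:305].tolist())
rows([tcpf(EAS,(.0005,0,.15),-12),tcpf(EAS,(.0005,0,.085),-12)])
E
```

```text
q [-0.74  0.46  2.02  0.27  0.2  -0.78] tcp in frame [-0.0006  0.0025  0.1482] [-11.9    0.15   0.2 ]
force tool axes [ 0.3 -0.1 -0.7] torque [0.18 0.12 0.02] gap 0.34938087650826155 0.0 t 14.9833
(0.004, -0.05, 0.1) [289.7 305.6]
(0.004, 0.05, 0.1) [292.8 158.4]
(-0.004, 0.05, 0.1) [276.2 158.3]
(-0.004, -0.05, 0.1) [277.1 305.6]
200 [86, 88, 88, 87, 83, 74, 76, 74, 70, 77, 82, 91, 95, 112, 127, 137, 156, 178, 191, 192, 194, 193, 194, 194, 193, 194, 189, 191, 190, 178, 150, 113, 77, 66, 66, 65, 67, 64, 65, 67, 68, 71, 72, 80, 85, 85, 83, 82, 89, 98]
240 [183, 184, 183, 184, 184, 181, 182, 184, 184, 183, 186, 185, 179, 165, 149, 139, 148, 163, 183, 191, 194, 194, 193, 193, 194, 192, 191, 192, 190, 176, 141, 96, 68, 74, 100, 117, 113, 93, 77, 69, 77, 91, 112, 125, 130, 132, 130, 131, 130, 130]
280 [135, 134, 130, 133, 131, 132, 130, 132, 132, 127, 130, 129, 128, 132, 132, 135, 141, 156, 176, 188, 193, 193, 192, 194, 194, 194, 196, 194, 187, 171, 142, 115, 115, 122, 120, 104, 86, 71, 64, 59, 59, 59, 63, 65, 71, 71, 72, 69, 74, 77]
1 [-0.2, 0.1, -0.2, -0.1, -0.1, 0.2] dq 0.01 q4,5 [0.27 0.21] 
2 [0.4, 0.1, 3.0, -0.1, -0.1, 0.2] dq 0.07 q4,5 [0.33 0.14] 
3 [1.1, 0.1, 6.2, -0.1, -0.1, 0.2] dq 0.13 q4,5 [0.46 0.09]
```

Call:
{"fn": "carry_out", "kwargs": {
  "targets": [
    [[-0.2, -0.2, -0.2, 0, 0, 0, 3], [0.4, -0.2, 3, 0, 0, 0, 3], [1, -0.2, 5.8, 0, 0, 0, 3], [1.1, -0.2, 6.2, 0, 0, 0, 3], [1.1, -0.2, 6.2, 0, 0, 0, 0.4], [1.1, -0.2, 6.2, 0, 0, 0, 0.4], [1.1, -0.2, 6.2, 0, 0, 0, 0.4], [1.1, -0.2, 6.2, 0, 0, 0, 0.4], [1.1, -0.2, 6.2, 0, 0, 0, 0.4]]
  ]
}}

```text
t: 15.78
tcp_pos: [0.5069, -0.2829, 0.1211]
tool_rot: [0.755, 0.61, 0.061, 0.231]
force: [3.8, -1.5, -2.4]
finger_gap: 0.09
gripper_force: 41.2
```

```bash
python3 st.py E
python3 - <<'E'
from plan import *
rS=tcpf(SLO,(0,0,0),-12)[1]; s=manip.sense(); loc=EAS[1].inv().apply(s["tcp_pos"]-EAS[0]); print(loc)
up=lambda d:(EAS[0]+EAS[1].apply(loc+[0,0,d]),R.from_quat(s["tool_rot"]))
rows([up(.09),(np.array([.40,-.08,.25]),rS),(np.array([.36,.05,.25]),rS),tcpf(SLO,(.0008,loc[1],.23),-12)])
E
```

```text
q [-0.72  0.6   1.99  0.52  0.08 -1.01] tcp in frame [-0.0009 -0.0027  0.0858] [-12.09  -0.06   0.04]
force tool axes [-0.   2.7  3.9] torque [-0.37  0.12  0.02] gap 0.08966219819997377 41.16931736469269 t 15.7833
[-0.00088028 -0.00267191  0.08580197]
1 [-0.6, 0.0, -2.9, 0.0, 0.0, 0.0] dq 0.16 q4,5 [0.36 0.14] 
2 [-1.3, 0.0, -5.9, 0.0, 0.0, 0.0] dq 0.07 q4,5 [0.29 0.19] 
3 [-1.9, 0.0, -8.8, 0.0, 0.0, 0.0] dq 0.07 q4,5 [0.25 0.26] 
4 [0.8, -1.2, -10.8, -0.9, 0.2, -0.2] dq 0.06 q4,5 [0.26 0.23] 
5 [3.5, -2.4, -12.9, -1.8, 0.4, -0.4] dq 0.06 q4,5 [0.25 0.2 ] 
6 [6.1, -3.6, -14.9, -2.6, 0.6, -0.5] dq 0.08 q4,5 [0.21 0.18] 
7 [8.8, -4.7, -16.9, -3.5, 0.8, -0.7] dq 0.14 q4,5 [0.11 0.16] 
8 [11.5, -5.9, -19.0, -4.4, 1.0, -0.9] dq 0.22 q4,5 [-0.05  0.15] 
9 [14.2, -7.1, -21.0, -5.3, 1.2, -1.1] dq 0.29 q4,5 [-0.27  0.16] 
10 [17.0, -8.5, -22.3, -5.3, 1.2, -1.1] dq 0.39 q4,5 [-0.58  0.18] 
11 [19.8, -9.9, -23.5, -5.3, 1.2, -1.1] dq 0.3 q4,5 [-0.78  0.23] 
12 [22.7, -11.2, -24.8, -5.3, 1.2, -1.1] dq 0.22 q4,5 [-0.9   0.29] 
13 [25.5, -12.6, -26.1, -5.3, 1.2, -1.1] dq 0.16 q4,5 [-0.94  0.36] 
14 [29.0, -14.1, -27.1, -5.3, 1.2, -1.1] dq 0.17 q4,5 [-0.97  0.44] 
15 [32.5, -15.6, -28.2, -5.3, 1.2, -1.1] dq 0.15 q4,5 [-0.97  0.52] 
16 [36.0, -17.1, -29.2, -5.3, 1.2, -1.1] dq 0.13 q4,5 [-0.94  0.59] 
17 [39.5, -18.5, -30.3, -5.3, 1.2, -1.1] dq 0.12 q4,5 [-0.9   0.66] 
18 [43.0, -20.0, -31.3, -5.3, 1.2, -1.1] dq 0.11 q4,5 [-0.86  0.73] 
19 [46.5, -21.5, -32.4, -5.3, 1.2, -1.1] dq 0.09 q4,5 [-0.82  0.79]
```

Call:
{"fn": "carry_out", "kwargs": {
  "targets": [
    [[-0.6, 0, -2.9, 0, 0, 0, 0.4], [-1.3, 0, -5.9, 0, 0, 0, 0.4], [-1.9, 0, -8.8, 0, 0, 0, 0.4], [0.8, -1.2, -10.8, -0.9, 0.2, -0.2, 0.4], [3.5, -2.4, -12.9, -1.8, 0.4, -0.4, 0.4], [6.1, -3.6, -14.9, -2.6, 0.6, -0.5, 0.4], [8.8, -4.7, -16.9, -3.5, 0.8, -0.7, 0.4], [11.5, -5.9, -19, -4.4, 1, -0.9, 0.4], [13, -6.6, -20, -5, 1.1, -1, 0.4], [14.2, -7.1, -21, -5.3, 1.2, -1.1, 0.4], [15.5, -7.8, -21.6, -5.3, 1.2, -1.1, 0.4], [17, -8.5, -22.3, -5.3, 1.2, -1.1, 0.4]]
  ]
}}

```text
t: 16.78
tcp_pos: [0.3871, -0.0468, 0.2499]
tool_rot: [0.738, 0.616, 0.094, 0.258]
force: [0.0, -0.1, -2.5]
finger_gap: 0.083
gripper_force: 41.7
```

Call:
{"fn": "carry_out", "kwargs": {
  "targets": [
    [[1.5, -0.7, -0.6, 0, 0, 0, 0.4], [2.8, -1.4, -1.2, 0, 0, 0, 0.4], [5.7, -2.7, -2.5, 0, 0, 0, 0.4], [8.5, -4.1, -3.8, 0, 0, 0, 0.4], [12, -5.6, -4.8, 0, 0, 0, 0.4], [15.5, -7.1, -5.9, 0, 0, 0, 0.4], [19, -8.6, -6.9, 0, 0, 0, 0.4], [22.5, -10, -8, 0, 0, 0, 0.4], [26, -11.5, -9, 0, 0, 0, 0.4], [29.5, -13, -10.1, 0, 0, 0, 0.4], [29.5, -13, -10.1, 0, 0, 0, 0.4], [29.5, -13, -10.1, 0, 0, 0, 0.4]]
  ]
}}

```text
t: 17.78
tcp_pos: [0.2954, 0.2772, 0.2181]
tool_rot: [0.736, 0.619, 0.095, 0.258]
force: [0.1, -0.4, -2.2]
finger_gap: 0.088
gripper_force: 41.7
```

```bash
python3 st.py S
python3 - <<'E'
from plan import *
rows([tcpf(SLO,(.0008,-.0025,.23),-12),tcpf(SLO,(.0008,-.0025,.11),-12)])
im,K,T=snap("wrist","w8.png")
cv2.imwrite("pics/w8.png",im)
r3=SLO[0]+np.array([.0435,-.00515,0])
g=cv2.cvtColor(im,cv2.COLOR_BGR2GRAY)
print("r3 ends",[proj(K,T,r3+SLO[1].apply((0,y,.1))).round(1).tolist() for y in(-.05,.05)],[proj(K,T,r3+SLO[1].apply((x,0,.1))).round(1).tolist() for x in(-.004,.004)])
v=int(proj(K,T,r3+SLO[1].apply((0,0,.1)))[1]); print(v,g[v,308:340].tolist())
E
```

```text
q [ 0.83  0.35  2.08 -0.84  0.77  1.64] tcp in frame [-0.016  -0.0067  0.2276] [-11.77   0.17   0.23]
force tool axes [ 0.1 -1.   2. ] torque [0.44 0.09 0.02] gap 0.08800094514212448 41.65747046470642 t 17.7833
1 [0.4, 1.7, -0.3, -0.1, -0.2, 0.2] dq 0.06 q4,5 [-0.82  0.79] 
2 [1.0, 1.7, 2.6, -0.1, -0.2, 0.2] dq 0.07 q4,5 [-0.89  0.72] 
3 [1.6, 1.7, 5.5, -0.1, -0.2, 0.2] dq 0.08 q4,5 [-0.97  0.66] 
4 [2.2, 1.7, 8.5, -0.1, -0.2, 0.2] dq 0.09 q4,5 [-1.06  0.62] 
5 [2.8, 1.7, 11.4, -0.1, -0.2, 0.2] dq 0.1 q4,5 [-1.16  0.57] 
r3 ends [[343.6, 211.9], [357.1, 94.6]] [[344.8, 158.8], [354.7, 158.8]]
158 [140, 165, 173, 177, 176, 174, 177, 177, 176, 177, 175, 175, 166, 148, 113, 88, 91, 96, 93, 81, 75, 71, 71, 76, 69, 71, 74, 76, 73, 69, 69, 72]
```

Call:
{"fn": "carry_out", "kwargs": {
  "targets": [
    [[0.4, 1.7, -0.3, -0.1, -0.2, 0.2, 0.4], [0.4, 1.7, -0.3, -0.1, -0.2, 0.2, 0.4], [0.7, 1.7, 1.3, -0.1, -0.2, 0.2, 0.4], [1, 1.7, 2.6, -0.1, -0.2, 0.2, 0.4], [1.3, 1.7, 4, -0.1, -0.2, 0.2, 0.4], [1.3, 1.7, 4, -0.1, -0.2, 0.2, 0.4], [1.3, 1.7, 4, -0.1, -0.2, 0.2, 0.4]]
  ]
}}

```text
t: 18.42
tcp_pos: [0.3321, 0.2736, 0.1901]
tool_rot: [0.74, 0.614, 0.093, 0.26]
force: [-0.3, 0.9, -1.9]
finger_gap: 0.085
gripper_force: 41.5
```

```bash
python3 st.py S
python3 - <<'E'
from plan import *
im,K,T=snap("wrist","w9.png")
r3=SLO[0]+np.array([.0435,-.00515,0])
g=cv2.cvtColor(im,cv2.COLOR_BGR2GRAY)
for y in(-.03,0,.03):
    a,b=[proj(K,T,r3+SLO[1].apply((x,y,.1))).round(1) for x in(-.004,.004)]; v=int(a[1]); print(y,a,b,int(a[0])-12,g[v,int(a[0])-12:int(a[0])+24].tolist())
e=[proj(K,T,r3+SLO[1].apply((0,y,.1))) for y in(-.06,.06)]; L=np.array([e[0]+(e[1]-e[0])*t for t in np.linspace(0,1,61)]).round().astype(int)
print("along y -60..60 mm /2",[int(g[v,u-2]) for u,v in L])
s=manip.sense();r=R.from_quat(s["tool_rot"])*R.from_euler("z",0)
for y in(.053,-.053): 
  for z in (.044,.06): 
    a,b=[proj(K,T,SLO[0]+SLO[1].apply((x,y,z))).round(1) for x in(-.0041,.0069)];v=int(a[1]);print("groove",y,z,a,b,int(a[0])-16,g[v,int(a[0])-16:int(a[0])+32].tolist())
rows([tcpf(SLO,(.0008,-.0025,.16),-12),tcpf(SLO,(.0008,-.0025,.11),-12)])
E
```

```text
q [ 0.76  0.43  2.07 -0.92  0.7   1.69] tcp in frame [ 0.002  -0.0058  0.1849] [-12.3    0.16  -0.31]
force tool axes [ 1.1 -1.3  1.2] torque [ 0.39  0.09 -0.03] gap 0.08534552894344713 41.48306429386139 t 18.4167
-0.03 [325.8 217.6] [336.6 217.6] 313 [104, 97, 90, 85, 85, 82, 76, 74, 75, 76, 94, 132, 167, 186, 190, 191, 191, 189, 191, 188, 183, 159, 131, 104, 93, 91, 92, 91, 91, 91, 90, 94, 93, 93, 94, 97]
0 [328.5 181.3] [340.  181.3] 316 [79, 74, 73, 74, 75, 74, 76, 73, 75, 77, 101, 145, 173, 187, 192, 192, 192, 191, 189, 188, 186, 171, 144, 117, 106, 105, 108, 105, 104, 104, 100, 104, 106, 102, 108, 108]
0.03 [331.6 139.8] [343.9 139.8] 319 [71, 74, 72, 71, 76, 73, 74, 74, 72, 77, 106, 146, 173, 188, 190, 191, 189, 189, 190, 190, 190, 183, 162, 142, 126, 120, 98, 72, 68, 72, 79, 76, 76, 74, 73, 73]
along y -60..60 mm /2 [179, 180, 181, 178, 178, 191, 191, 191, 191, 190, 191, 190, 190, 191, 190, 192, 190, 192, 190, 190, 189, 191, 190, 188, 191, 189, 192, 190, 190, 189, 188, 189, 190, 190, 190, 190, 190, 190, 190, 191, 191, 189, 189, 191, 191, 191, 190, 192, 190, 191, 191, 190, 189
[... 579 characters left out ...]
 [86, 87, 90, 94, 102, 99, 98, 97, 99, 101, 103, 114, 126, 141, 145, 148, 152, 149, 151, 149, 151, 151, 149, 150, 149, 149, 150, 147, 149, 147, 150, 149, 144, 134, 116, 102, 98, 105, 107, 117, 119, 122, 123, 123, 124, 120, 119, 119]
groove -0.053 0.06 [275.6 229.7] [288.9 229.7] 259 [82, 87, 86, 96, 111, 121, 128, 133, 137, 132, 137, 153, 175, 187, 193, 193, 192, 192, 191, 192, 190, 194, 191, 194, 193, 192, 194, 190, 190, 189, 191, 192, 189, 180, 160, 130, 107, 99, 98, 96, 96, 99, 97, 94, 99, 97, 97, 94]
1 [0.8, -0.1, 2.4, -0.1, 0.2, -0.3] dq 0.08 q4,5 [-1.    0.65] 
2 [1.3, -0.1, 4.9, -0.1, 0.2, -0.3] dq 0.08 q4,5 [-1.07  0.61] 
3 [1.9, -0.1, 7.3, -0.1, 0.2, -0.3] dq 0.08 q4,5 [-1.16  0.57]
```

Call:
{"fn": "carry_out", "kwargs": {
  "targets": [
    [[0.5, -0.1, 1, -0.1, 0.2, -0.3, 0.4], [0.8, -0.1, 2.4, -0.1, 0.2, -0.3, 0.4], [1, -0.1, 3.4, -0.1, 0.2, -0.3, 0.4], [1.2, -0.1, 4.3, -0.1, 0.2, -0.3, 0.4], [1.4, -0.1, 5.2, -0.1, 0.2, -0.3, 0.4], [1.6, -0.1, 6, -0.1, 0.2, -0.3, 0.4], [1.6, -0.1, 6, -0.1, 0.2, -0.3, 0.4]]
  ]
}}

```text
t: 19.05
tcp_pos: [0.363, 0.2748, 0.1361]
tool_rot: [0.737, 0.617, 0.095, 0.259]
force: [-0.6, 0.5, -1.6]
finger_gap: 0.089
gripper_force: 41.6
```

```bash
python3 st.py S
python3 - <<'E'
from plan import *
rows([tcpf(SLO,(.0005,-.0025,.086),-12.1)],step=.01)
E
```

```text
q [ 0.71  0.57  2.07 -1.1   0.6   1.85] tcp in frame [ 0.0014 -0.0009  0.1229] [-1.192e+01 -1.000e-02  7.000e-02]
force tool axes [ 0.7 -1.3  0.9] torque [ 0.45  0.15 -0.01] gap 0.08894880342516548 41.55688405036926 t 19.05
1 [0.2, -0.0, 0.9, 0.0, -0.0, 0.0] dq 0.04 q4,5 [-1.14  0.58] 
2 [0.3, -0.0, 1.8, 0.0, -0.1, 0.0] dq 0.03 q4,5 [-1.17  0.57] 
3 [0.5, -0.1, 2.7, 0.0, -0.1, 0.1] dq 0.03 q4,5 [-1.21  0.56] 
4 [0.6, -0.1, 3.6, 0.0, -0.2, 0.1] dq 0.03 q4,5 [-1.24  0.55]
```

Call:
{"fn": "carry_out", "kwargs": {
  "targets": [
    [[0.2, -0.1, 0.9, 0, 0, 0, 0.4], [0.3, -0.1, 1.8, 0, -0.1, 0, 0.4], [0.4, -0.1, 2.4, 0, -0.1, 0, 0.4], [0.5, -0.1, 2.9, 0, -0.2, 0, 0.4], [0.5, -0.1, 3.2, 0, -0.2, 0, 0.4], [0.5, -0.1, 3.2, 0, -0.2, 0, 0.4]]
  ]
}}

```text
t: 19.55
tcp_pos: [0.3778, 0.2714, 0.1076]
tool_rot: [0.737, 0.617, 0.094, 0.261]
force: [0.1, 0.0, -2.0]
finger_gap: 0.087
gripper_force: 41.7
```

```bash
python3 st.py S
```

```text
q [ 0.68  0.64  2.07 -1.21  0.56  1.96] tcp in frame [ 0.0002 -0.0024  0.0907] [-1.211e+01 -1.000e-02  1.000e-01]
force tool axes [ 0.4 -0.9  1.7] torque [0.44 0.14 0.  ] gap 0.08663110388899598 41.69779658317566 t 19.55
```

Nicely sliding. Now feel for the floor.

Call:
{"fn": "carry_out", "kwargs": {
  "targets": [
    [[0, 0, 0.2, 0, 0, 0, 0.4], [0.1, 0, 0.4, 0, 0, 0, 0.4], [0.1, 0, 0.5, 0, 0, 0, 0.4], [0.1, 0, 0.6, 0, 0, 0, 0.4], [0.1, 0, 0.6, 0, 0, 0, 0.4]]
  ]
}}

```text
t: 19.97
tcp_pos: [0.3806, 0.2711, 0.1026]
tool_rot: [0.737, 0.617, 0.094, 0.26]
force: [-0.5, 1.0, 0.6]
finger_gap: 0.091
gripper_force: 41.8
```

```bash
python3 st.py S
```

```text
q [ 0.68  0.65  2.07 -1.24  0.55  1.98] tcp in frame [ 0.0002 -0.0024  0.0849] [-12.07  -0.04   0.13]
force tool axes [ 0.8 -0.2 -1. ] torque [0.39 0.13 0.06] gap 0.0906668938029844 41.813989877700806 t 19.9667
```

Call:
{"fn": "carry_out", "kwargs": {
  "targets": [
    [[0, 0, 0.1, 0, 0, 0, 0.4], [0.1, 0, 0.2, 0, 0, 0, 0.4], [0.1, 0, 0.3, 0, 0, 0, 0.4], [0.1, 0, 0.3, 0, 0, 0, 0.4]]
  ]
}}

```text
t: 20.3
tcp_pos: [0.3805, 0.2711, 0.1024]
tool_rot: [0.736, 0.617, 0.095, 0.261]
force: [-16.1, 6.6, 27.5]
finger_gap: 0.086
gripper_force: 46.9
```

```bash
python3 st.py S
python3 - <<'E'
from plan import *
s=manip.sense();loc=SLO[1].inv().apply(s["tcp_pos"]-SLO[0]);r=R.from_quat(s["tool_rot"])
rows([(SLO[0]+SLO[1].apply(loc+[0,0,.12]),r),(np.array([.36,.15,.26]),tcpf(STA,(0,0,0),0)[1]),tcpf(STA,(0,0,.19),30),tcpf(STA,(0,0,.15),30)])
E
```

```text
q [ 0.68  0.65  2.07 -1.25  0.55  1.99] tcp in frame [ 0.     -0.0024  0.0848] [-12.04  -0.18   0.17]
force tool axes [ -2.2  -0.7 -32.4] torque [ 0.43 -0.36  0.07] gap 0.08555888168417868 46.90238535404205 t 20.3
1 [-0.6, 0.0, -2.9, 0.0, 0.0, 0.0] dq 0.1 q4,5 [-1.15  0.58] 
2 [-1.3, 0.0, -5.9, 0.0, 0.0, 0.0] dq 0.1 q4,5 [-1.05  0.62] 
3 [-1.9, 0.0, -8.8, 0.0, 0.0, 0.0] dq 0.09 q4,5 [-0.96  0.67] 
4 [-2.5, 0.0, -11.7, 0.0, 0.0, 0.0] dq 0.08 q4,5 [-0.88  0.73] 
5 [-5.6, 1.9, -11.6, -0.0, 3.4, -0.6] dq 0.11 q4,5 [-0.91  0.62] 
6 [-8.7, 3.7, -11.4, -0.1, 6.8, -1.3] dq 0.14 q4,5 [-0.9   0.51] 
7 [-11.8, 5.6, -11.2, -0.1, 10.2, -1.9] dq 0.26 q4,5 [-0.79  0.39] 
8 [-14.9, 7.4, -11.0, -0.1, 13.6, -2.6] dq 0.49 q4,5 [-0.46  0.3 ] 
9 [-17.5, 7.9, -8.6, 0.0, 19.6, -2.6] dq 1.16 q4,5 [0.51 0.2 ] 
10 [-20.0, 8.4, -6.2, 0.2, 25.6, -2.6] dq 0.88 q4,5 [1.17 0.35] 
11 [-22.6, 9.0, -3.8, 0.3, 31.6, -2.6] dq 0.31 q4,5 [1.26 0.54] 
12 [-25.2, 9.5, -1.4, 0.4, 37.6, -2.6] dq 0.17 q4,5 [1.22 0.69] 
13 [-27.7, 10.0, 1.0, 0.6, 43.6, -2.6] dq 0.13 q4,5 [1.14 0.82] 
14 [-27.3, 10.0, 3.0, 0.6, 43.6, -2.6] dq 0.06 q4,5 [1.2  0.79] 
15 [-26.8, 10.0, 4.9, 0.6, 43.6, -2.6] dq 0.06 q4,5 [1.26 0.77]
```

Call:
{"fn": "carry_out", "kwargs": {
  "targets": [
    [[0, 0, -0.2, 0, 0, 0, 2.2], [0, 0, -0.2, 0, 0, 0, 2.2], [0, 0, -0.2, 0, 0, 0, 2.2], [0, 0, -0.2, 0, 0, 0, 2.2], [-0.4, 0, -1.8, 0, 0, 0, 2.2], [-0.7, 0, -3.5, 0, 0, 0, 2.2], [-1.5, 0, -7, 0, 0, 0, 2.2], [-2.2, 0, -10.5, 0, 0, 0, 2.2], [-2.5, 0, -11.7, 0, 0, 0, 2.2]]
  ]
}}

```text
t: 21.05
tcp_pos: [0.3218, 0.2786, 0.2056]
tool_rot: [0.737, 0.617, 0.095, 0.26]
force: [0.3, -0.0, 0.0]
finger_gap: 0.255
gripper_force: 0.0
```

```bash
python3 st.py S
python3 - <<'E'
from plan import *
im,K,T=snap("wrist","w10.png"); g=cv2.cvtColor(im,cv2.COLOR_BGR2GRAY)
r3=SLO[0]+np.array([.0435,-.00515,0])
for n,o in(("new",SLO[0]),("r3",r3)):
  for y in(-.03,.0,.03):
    a,b=[proj(K,T,o+SLO[1].apply((x,y,.1))).round(1) for x in(-.004,.004)]; v=int(a[1]); print(n,y,a,b,int(a[0])-12,g[v,int(a[0])-12:int(a[0])+24].tolist())
rows([(np.array([.36,.13,.26]),tcpf(STA,(0,0,0),0)[1]),tcpf(STA,(-.001,0,.19),25),tcpf(STA,(-.001,0,.15),25)])
E
```

```text
q [ 0.79  0.4   2.06 -0.88  0.73  1.65] tcp in frame [ 0.0004 -0.0021  0.2037] [-12.01  -0.07   0.07]
force tool axes [0.  0.3 0.2] torque [0.23 0.11 0.03] gap 0.25519385967231006 0.0 t 21.05
new -0.03 [276.3 225.1] [287.  225.1] 264 [88, 94, 107, 117, 125, 130, 132, 132, 131, 146, 167, 185, 189, 189, 191, 192, 192, 190, 186, 166, 132, 96, 87, 93, 97, 96, 99, 96, 97, 98, 97, 101, 99, 98, 95, 99]
new 0.0 [276.  189.2] [287.4 189.2] 264 [71, 73, 91, 96, 100, 103, 101, 104, 114, 147, 173, 188, 189, 193, 190, 191, 192, 190, 186, 168, 135, 94, 70, 77, 93, 104, 106, 104, 105, 107, 103, 103, 102, 102, 101, 101]
new 0.03 [275.6 148.1] [287.9 148.1] 263 [130, 133, 132, 131, 131, 133, 132, 133, 137, 155, 177, 188, 191, 192, 191, 191, 190, 188, 191, 188, 173, 135, 96, 78, 89, 94, 100, 103, 105, 110, 121, 129, 128, 131, 127, 129]
r3 -0.03 [324.1 209.8] [334.1 209.8] 312 [113, 101, 91, 86, 78, 73, 70, 73, 75, 82, 109, 147, 176, 190, 191, 191, 190, 191, 188, 178, 154, 121, 99, 99, 97, 92, 95, 92, 91, 90, 90, 87, 92, 90, 90, 90]
r3 0.0 [326.7 175.6] [337.4 175.6] 314 [79, 75, 74, 72, 74, 72, 73, 74
[... 403 characters left out ...]
.8, 3.0, 0.5, -0.0, 5.4, -1.1] dq 0.11 q4,5 [-0.92  0.54] 
3 [-8.6, 4.5, 0.7, -0.1, 8.1, -1.6] dq 0.17 q4,5 [-0.88  0.43] 
4 [-11.5, 6.0, 0.9, -0.1, 10.8, -2.2] dq 0.3 q4,5 [-0.73  0.34] 
5 [-14.4, 7.5, 1.2, -0.1, 13.5, -2.7] dq 0.52 q4,5 [-0.35  0.27] 
6 [-16.6, 8.0, 3.5, 0.0, 18.5, -2.7] dq 1.05 q4,5 [0.53 0.21] 
7 [-18.8, 8.4, 5.8, 0.1, 23.5, -2.7] dq 0.78 q4,5 [1.12 0.33] 
8 [-21.0, 8.9, 8.1, 0.2, 28.5, -2.7] dq 0.31 q4,5 [1.26 0.48] 
9 [-23.1, 9.4, 10.4, 0.4, 33.5, -2.7] dq 0.15 q4,5 [1.25 0.61] 
10 [-25.3, 9.8, 12.7, 0.5, 38.5, -2.7] dq 0.11 q4,5 [1.19 0.72] 
11 [-24.9, 9.8, 14.6, 0.5, 38.5, -2.7] dq 0.08 q4,5 [1.27 0.7 ] 
12 [-24.4, 9.8, 16.6, 0.5, 38.5, -2.7] dq 0.08 q4,5 [1.35 0.68]
```

Call:
{"fn": "carry_out", "kwargs": {
  "targets": [
    [[-2.9, 1.5, 0.2, 0, 2.7, -0.5, 3.5], [-5.8, 3, 0.5, 0, 5.4, -1.1, 3.5], [-8.6, 4.5, 0.7, 0, 8.1, -1.6, 3.5], [-11.5, 6, 0.9, 0, 10.8, -2.2, 3.5], [-13.5, 7, 1, 0, 13, -2.7, 3.5], [-15, 7.7, 1.5, 0, 16, -2.7, 3.5], [-16.6, 8, 2.5, 0, 18.5, -2.7, 3.5], [-17.5, 8.2, 4, 0, 21, -2.7, 3.5], [-18.5, 8.4, 5.5, 0, 23.5, -2.7, 3.5], [-19.5, 8.6, 6.5, 0.1, 26, -2.7, 3.5], [-21, 8.9, 8.1, 0.2, 29, -2.7, 3.5], [-23.1, 9.4, 10, 0.4, 33.5, -2.7, 3.5]]
  ]
}}

```text
t: 22.1
tcp_pos: [0.3411, 0.126, 0.2239]
tool_rot: [0.703, 0.682, 0.171, 0.106]
force: [-0.5, 0.4, -0.5]
finger_gap: 0.412
gripper_force: 0.0
```

```bash
python3 st.py T
python3 - <<'E'
from plan import *
rows([tcpf(STA,(-.001,0,.18),25),tcpf(STA,(-.001,0,.15),25)])
E
```

```text
q [-0.04  0.13  2.34  0.35  0.29 -0.32] tcp in frame [-0.0524  0.1287  0.2542] [6.37 7.58 0.43]
force tool axes [ 0.3 -0.7  0.3] torque [ 0.17 -0.09  0.  ] gap 0.41200782984110423 0.0 t 22.1
1 [-3.4, 1.5, 1.3, -1.9, 4.6, -0.3] dq 0.8 q4,5 [0.94 0.34] 
2 [-6.8, 2.9, 2.6, -3.8, 9.3, -0.6] dq 0.45 q4,5 [1.2  0.46] 
3 [-10.2, 4.4, 3.9, -5.6, 13.9, -0.9] dq 0.22 q4,5 [1.26 0.59] 
4 [-13.6, 5.9, 5.2, -7.5, 18.6, -1.2] dq 0.12 q4,5 [1.23 0.71] 
5 [-13.9, 6.3, 8.2, -7.5, 18.6, -1.2] dq 0.12 q4,5 [1.35 0.68]
```

Call:
{"fn": "carry_out", "kwargs": {
  "targets": [
    [[-1.5, 0.7, 0.3, -0.8, 2, 0, 3.5], [-2.5, 1.1, 0.6, -1.4, 3.4, -0.2, 3.5], [-3.4, 1.5, 1, -1.9, 4.6, -0.3, 3.5], [-5, 2.2, 1.6, -2.8, 7, -0.4, 3.5], [-6.8, 2.9, 2.4, -3.8, 9.3, -0.6, 3.5], [-10.2, 4.4, 3.7, -5.6, 13.9, -0.9, 3.5], [-13.6, 5.9, 5.2, -7.5, 18.6, -1.2, 3.5], [-13.6, 5.9, 5.2, -7.5, 18.6, -1.2, 3.5], [-13.9, 6.3, 8, -7.5, 18.6, -1.2, 3.5], [-13.9, 6.3, 8.2, -7.5, 18.6, -1.2, 3.5], [-13.9, 6.3, 8.2, -7.5, 18.6, -1.2, 3.5]]
  ]
}}

```text
t: 23.02
tcp_pos: [0.4339, -0.016, 0.1552]
tool_rot: [0.654, 0.682, 0.324, 0.043]
force: [0.1, -0.1, -0.4]
finger_gap: 0.41
gripper_force: 0.0
```

```bash
python3 st.py T
python3 - <<'E'
from plan import *
im,K,T=snap("wrist","w11.png"); g=cv2.cvtColor(im,cv2.COLOR_BGR2GRAY)
for y in(-.03,.0,.03):
    a,b=[proj(K,T,STA[0]+STA[1].apply((x,y,.1))).round(1) for x in(-.004,.004)]; v=int(a[1]); print(y,a,b,int(a[0])-20,g[v,int(a[0])-20:int(a[0])+40].tolist())
e=[proj(K,T,STA[0]+STA[1].apply((0,y,.1))) for y in(-.06,.06)]; L=np.array([e[0]+(e[1]-e[0])*t for t in np.linspace(0,1,61)]).round().astype(int)
print("along",[int(g[min(v,419),u-1]) for u,v in L])
rows([tcpf(STA,(0,0,.15),25),tcpf(STA,(0,0,.087),25)])
E
```

```text
q [-0.74  0.53  2.31  1.34  0.68 -2.02] tcp in frame [ 0.0015 -0.0068  0.1437] [ 2.464e+01 -1.000e-02 -4.500e-01]
force tool axes [-0.3 -0.1  0.3] torque [ 0.25 -0.26 -0.04] gap 0.4096640120672342 0.0 t 23.0167
-0.03 [272.9 332.6] [287.4 332.5] 252 [59, 65, 65, 62, 61, 64, 67, 74, 75, 75, 77, 76, 76, 79, 77, 78, 78, 88, 121, 147, 160, 163, 162, 161, 162, 162, 161, 160, 162, 157, 147, 126, 95, 68, 59, 59, 74, 88, 106, 111, 119, 123, 126, 124, 125, 120, 117, 110, 98, 86, 68, 60, 60, 59, 62, 59, 57, 61, 58, 61]
0.0 [272.6 277.5] [286.9 277.4] 252 [119, 121, 121, 128, 123, 126, 123, 122, 123, 122, 122, 121, 124, 124, 126, 125, 127, 126, 138, 154, 161, 165, 164, 161, 163, 162, 161, 161, 160, 156, 145, 122, 103, 95, 94, 94, 94, 95, 96, 93, 87, 78, 66, 62, 61, 60, 66, 71, 97, 111, 120, 124, 123, 123, 119, 121, 123, 122, 123, 125]
0.03 [272.4 224.2] [286.4 224.1] 252 [120, 119, 125, 124, 123, 122, 122, 121, 121, 122, 120, 121, 118, 119, 122, 123, 126, 137, 148, 159, 159, 161, 159, 159, 163, 161, 161, 160, 155, 149, 126, 99, 81, 73, 66, 66, 70, 70, 66, 68, 65, 63, 64, 62, 64, 62, 68, 83, 104, 117, 121, 121, 128, 138, 154, 164, 168, 169, 170, 171]
along [94, 119, 117, 117, 120, 104, 149, 160, 160, 161, 160, 161, 162, 159, 160, 160, 160, 159, 163, 161, 162, 160, 161, 160, 161, 160, 160, 163, 162, 161, 162, 161, 161, 159, 162, 161, 162, 161, 160, 161, 163, 161, 163, 160, 160, 162, 160, 159, 158, 161, 159, 159, 159, 161, 160, 137, 80, 78, 88, 167, 167]
1 [0.4, -0.0, -0.2, 0.0, 0.1, -0.3] dq 0.02 q4,5 [1.35 0.68] 
2 [-0.9, -0.0, 2.7, 0.0, 0.1, -0.3] dq 0.11 q4,5 [1.46 0.66] 
3 [-2.2, 0.0, 5.5, 0.0, 0.1, -0.3] dq 0.1 q4,5 [1.56 0.65]
```

Call:
{"fn": "carry_out", "kwargs": {
  "force": 40,
  "targets": [
    [[0.4, -0.1, -0.2, 0, 0, -0.3, 3.5], [-0.9, -0.1, 2.7, 0, 0, -0.3, 3.5], [-2, -0.1, 5.1, 0, 0, -0.3, 3.5], [-2.2, -0.1, 5.5, 0, 0, -0.3, 3.5], [-2.2, -0.1, 5.5, 0, 0, -0.3, 3.5], [-2.2, -0.1, 5.5, 0, 0, -0.3, 0.4], [-2.2, -0.1, 5.5, 0, 0, -0.3, 0.4], [-2.2, -0.1, 5.5, 0, 0, -0.3, 0.4], [-2.2, -0.1, 5.5, 0, 0, -0.3, 0.4], [-2.2, -0.1, 5.5, 0, 0, -0.3, 0.4], [-2.2, -0.1, 5.5, 0, 0, -0.3, 0.4]]
  ]
}}

```text
t: 23.98
tcp_pos: [0.4574, -0.0054, 0.1099]
tool_rot: [0.648, 0.687, 0.326, 0.043]
force: [-5.5, -1.7, 8.2]
finger_gap: 0.079
gripper_force: 41.7
```

```bash
python3 st.py T
python3 - <<'E'
from plan import *
s=manip.sense();loc=STA[1].inv().apply(s["tcp_pos"]-STA[0]);r=R.from_quat(s["tool_rot"]); phi=(STA[1].inv()*r*G.inv()).as_rotvec(degrees=True)[0]; print(loc,phi)
rows([(STA[0]+STA[1].apply(loc+[0,0,.11]),r),tcpf(EAS,(.003,loc[1],.19),phi),tcpf(EAS,(.003,loc[1],.10),phi)])
E
```

```text
q [-0.67  0.67  2.29  1.56  0.65 -2.23] tcp in frame [-0.0014  0.0053  0.0931] [25.06 -0.18  0.34]
force tool axes [ 2.3 -0.5 -9.7] torque [ 0.32  0.19 -0.03] gap 0.07908652062793144 41.66423141956329 t 23.9833
[-0.00142331  0.00534255  0.09312144] 25.061481910982895
1 [1.6, 0.0, -3.3, 0.0, 0.0, 0.0] dq 0.11 q4,5 [1.45 0.66] 
2 [3.1, 0.0, -6.6, 0.0, 0.0, 0.0] dq 0.14 q4,5 [1.31 0.69] 
3 [4.7, 0.0, -10.0, 0.0, 0.0, 0.0] dq 0.15 q4,5 [1.16 0.74] 
4 [1.1, 1.1, -11.1, 0.4, -0.4, 1.0] dq 0.1 q4,5 [1.05 0.78] 
5 [-2.5, 2.2, -12.3, 0.7, -0.8, 2.0] dq 0.08 q4,5 [0.97 0.83] 
6 [-6.1, 3.3, -13.5, 1.1, -1.1, 3.0] dq 0.07 q4,5 [0.9  0.87] 
7 [-9.7, 4.4, -14.7, 1.4, -1.5, 4.0] dq 0.08 q4,5 [0.84 0.92] 
8 [-13.3, 5.5, -15.8, 1.8, -1.9, 5.0] dq 0.08 q4,5 [0.79 0.96] 
9 [-16.8, 6.6, -17.0, 2.1, -2.3, 6.1] dq 0.08 q4,5 [0.75 1.01] 
10 [-20.4, 7.7, -18.2, 2.5, -2.6, 7.1] dq 0.08 q4,5 [0.71 1.05] 
11 [-21.8, 7.4, -15.5, 2.5, -2.6, 7.1] dq 0.06 q4,5 [0.74 1.  ] 
12 [-23.2, 7.2, -12.9, 2.5, -2.6, 7.1] dq 0.06 q4,5 [0.77 0.96] 
13 [-24.5, 6.9, -10.2, 2.5, -2.6, 7.1] dq 0.06 q4,5 [0.8  0.92]
```

Run:
```python
from h import *
im,K,T=load("w1.png")
for a in((251.3,119),(355.7,131.5)): 
    for z in(.049,): p=onz(K,T,*a,z); print(p.round(4),EAS[1].inv().apply(p-EAS[0]).round(4))
# base corners, top z=.012, from a wood mask
h=cv2.cvtColor(im,cv2.COLOR_BGR2HSV); m=cv2.inRange(h,(5,70,40),(22,255,255)); m[:, :235]=0; m[:,375:]=0; m[:80]=0; m[210:]=0
c=max(cv2.findContours(m,0,2)[0],key=cv2.contourArea); print(cv2.boxPoints(cv2.minAreaRect(c)).round(1).tolist())
t=c[:,0]; i=[t[np.argmin(t@np.array(d))].tolist() for d in((1,1),(-1,1),(1,-1),(-1,-1))]; print("TL,TR,BL,BR",i)
for u in i[:2]: p=onz(K,T,*u,.012); print("base",EAS[1].inv().apply(p-EAS[0]).round(4))
```

```text
[ 0.5597 -0.2288  0.049 ] [0.0078 0.0594 0.0022]
[ 0.5456 -0.3556  0.049 ] [ 0.0141 -0.068  -0.0007]
[[245.89999389648438, 174.89999389648438], [253.6999969482422, 89.30000305175781], [358.6000061035156, 98.9000015258789], [350.79998779296875, 184.39999389648438]]
TL,TR,BL,BR [[259, 90], [354, 108], [246, 174], [342, 159]]
base [ 0.0233  0.0576 -0.0458]
base [ 0.0226 -0.0671 -0.0455]
```

Call:
{"fn": "carry_out", "kwargs": {
  "targets": [
    [[1.6, 0, -3.3, 0, 0, 0, 0.4], [3.1, 0, -6.6, 0, 0, 0, 0.4], [4.7, 0, -10, 0, 0, 0, 0.4], [1.1, 1.1, -11.1, 0.4, -0.4, 1, 0.4], [-2.5, 2.2, -12.3, 0.7, -0.8, 2, 0.4], [-6.1, 3.3, -13.5, 1.1, -1.1, 3, 0.4], [-9.7, 4.4, -14.7, 1.4, -1.5, 4, 0.4], [-13.3, 5.5, -15.8, 1.8, -1.9, 5, 0.4], [-16.8, 6.6, -17, 2.1, -2.3, 6.1, 0.4], [-20.4, 7.7, -18.2, 2.5, -2.6, 7.1, 0.4], [-20.4, 7.7, -18.2, 2.5, -2.6, 7.1, 0.4], [-20.4, 7.7, -18.2, 2.5, -2.6, 7.1, 0.4]]
  ]
}}

```text
t: 24.98
tcp_pos: [0.4692, -0.2716, 0.2164]
tool_rot: [0.698, 0.651, 0.297, 0.026]
force: [0.6, 0.2, -1.5]
finger_gap: 0.084
gripper_force: 40.7
```

```bash
python3 st.py E
python3 - <<'E'
from plan import *
rows([tcpf(EAS,(.0015,.005,.19),25.06),tcpf(EAS,(.0015,.005,.1),25.06)],step=.03)
E
```

```text
q [-1.04  0.49  1.81  0.71  1.05 -1.4 ] tcp in frame [0.0041 0.0022 0.1887] [24.84 -0.04 -0.07]
force tool axes [-0.4 -0.2  1.6] torque [ 0.39 -0.19 -0.03] gap 0.0835979143251237 40.72999119758606 t 24.9833
1 [0.3, -0.3, 0.0, 0.1, 0.2, -0.1] dq 0.01 q4,5 [0.71 1.05] 
2 [-1.0, -0.3, 2.7, 0.1, 0.2, -0.1] dq 0.06 q4,5 [0.74 1.  ] 
3 [-2.2, -0.3, 5.4, 0.1, 0.2, -0.1] dq 0.06 q4,5 [0.77 0.96] 
4 [-3.5, -0.3, 8.2, 0.1, 0.2, -0.1] dq 0.06 q4,5 [0.8  0.92]
```

Call:
{"fn": "carry_out", "kwargs": {
  "targets": [
    [[-0.1, -0.2, -0.2, 0.1, 0.2, -0.1, 0.4], [-1.4, -0.2, 2.5, 0.1, 0.2, -0.1, 0.4], [-2.6, -0.2, 5.2, 0.1, 0.2, -0.1, 0.4], [-3.9, -0.2, 8, 0.1, 0.2, -0.1, 0.4], [-3.9, -0.2, 8, 0.1, 0.2, -0.1, 0.4], [-3.9, -0.2, 8, 0.1, 0.2, -0.1, 0.4]]
  ]
}}

```text
t: 25.48
tcp_pos: [0.5037, -0.2743, 0.1331]
tool_rot: [0.696, 0.652, 0.299, 0.021]
force: [0.9, 0.2, -1.6]
finger_gap: 0.082
gripper_force: 40.7
```

```bash
python3 st.py E
python3 - <<'E'
from plan import *
rows([tcpf(EAS,(.0015,.0005,.098),25.06),tcpf(EAS,(.0015,.0005,.090),25.06)],step=.002)
E
```

```text
q [-0.99  0.67  1.79  0.79  0.93 -1.49] tcp in frame [0.     0.0053 0.0987] [25.43  0.27  0.03]
force tool axes [-0.4  0.1  1.8] torque [ 0.16 -0.28 -0.05] gap 0.08226631443401607 40.67508816719055 t 25.4833
1 [-0.2, 0.0, -0.0, -0.1, -0.1, -0.0] dq 0.0 q4,5 [0.79 0.92] 
2 [-0.3, 0.1, -0.1, -0.2, -0.2, -0.0] dq 0.0 q4,5 [0.79 0.92] 
3 [-0.5, 0.1, -0.1, -0.3, -0.4, -0.0] dq 0.0 q4,5 [0.79 0.92] 
4 [-0.5, 0.1, 0.0, -0.3, -0.4, -0.0] dq 0.0 q4,5 [0.8  0.92] 
5 [-0.6, 0.1, 0.2, -0.3, -0.4, -0.0] dq 0.0 q4,5 [0.8  0.92] 
6 [-0.7, 0.1, 0.4, -0.3, -0.4, -0.0] dq 0.0 q4,5 [0.8  0.92] 
7 [-0.8, 0.1, 0.6, -0.3, -0.4, -0.0] dq 0.0 q4,5 [0.8  0.91]
```

Call:
{"fn": "carry_out", "kwargs": {
  "targets": [
    [[-0.3, 0.2, -0.1, -0.2, -0.2, 0, 0.4], [-0.5, 0.2, -0.1, -0.3, -0.4, 0, 0.4], [-0.5, 0.2, 0, -0.3, -0.4, 0, 0.4], [-0.6, 0.2, 0.2, -0.3, -0.4, 0, 0.4], [-0.7, 0.2, 0.3, -0.3, -0.4, 0, 0.4], [-0.7, 0.2, 0.3, -0.3, -0.4, 0, 0.4]]
  ]
}}

```text
t: 25.98
tcp_pos: [0.5073, -0.2822, 0.1304]
tool_rot: [0.697, 0.651, 0.298, 0.027]
force: [0.1, -0.7, -1.1]
finger_gap: 0.085
gripper_force: 40.7
```

```bash
python3 st.py E
```

```text
q [-0.99  0.67  1.78  0.8   0.92 -1.49] tcp in frame [ 0.0033 -0.0019  0.0941] [24.8  -0.18 -0.  ]
force tool axes [-1.1 -0.3  0.7] torque [ 0.27 -0.26  0.01] gap 0.0852788771362773 40.71389615535736 t 25.9833
```

Call:
{"fn": "carry_out", "kwargs": {
  "targets": [
    [[0.1, -0.1, 0.1, 0, 0, 0, 0.4], [0.1, -0.1, 0.2, 0, 0, 0, 0.4], [0, -0.1, 0.3, 0, 0, 0, 0.4], [0, -0.1, 0.4, 0, 0, 0, 0.4], [0, -0.1, 0.4, 0, 0, 0, 0.4]]
  ]
}}

```text
t: 26.4
tcp_pos: [0.5073, -0.2809, 0.1293]
tool_rot: [0.697, 0.652, 0.298, 0.027]
force: [-13.4, -3.3, 19.5]
finger_gap: 0.085
gripper_force: 44.5
```

```bash
python3 st.py E
```

```text
q [-0.99  0.68  1.78  0.8   0.92 -1.5 ] tcp in frame [ 0.0026 -0.0006  0.0932] [24.89 -0.26  0.08]
force tool axes [  4.7  -3.1 -23.3] torque [0.96 0.63 0.13] gap 0.08524536688070397 44.46556091308594 t 26.4
```

Call:
{"fn": "carry_out", "kwargs": {
  "targets": [
    [[0, 0, -0.2, 0, 0, 0, 0.4], [0, -0.2, -0.2, 0, 0, 0, 0.4], [0, -0.3, -0.2, 0, 0, 0, 0.4], [0, -0.4, -0.2, 0, 0, 0, 0.4], [0, -0.4, -0.2, 0, 0, 0, 0.4]]
  ]
}}

```text
t: 26.82
tcp_pos: [0.5055, -0.2817, 0.1286]
tool_rot: [0.697, 0.651, 0.299, 0.029]
force: [-1.7, -1.3, 11.1]
finger_gap: 0.087
gripper_force: 42.3
```

```bash
python3 st.py E
```

```text
q [-0.99  0.68  1.79  0.81  0.91 -1.51] tcp in frame [ 0.0008 -0.0017  0.0933] [24.79 -0.5  -0.07]
force tool axes [  3.1   3.4 -10.3] torque [-0.69  0.38 -0.02] gap 0.08673763196936227 42.34200060367584 t 26.8167
```

Call:
{"fn": "carry_out", "kwargs": {
  "targets": [
    [[0, 0, 0, 0, 0, 0, 3], [0, 0, 0, 0, 0, 0, 3], [0, 0, 0, 0, 0, 0, 3], [0, 0.1, 0, 0, 0, 0, 3], [0.8, 0.1, -1.8, 0, 0, 0, 3], [1.6, 0, -3.6, 0, 0, 0, 3], [3.2, 0, -7.2, 0, 0, 0, 3], [4.7, 0, -10.5, 0, 0, 0, 3], [5, 0, -13, 0, 0, 0, 3], [5, 0, -15, 0, 0, 0, 3], [5, 0, -15, 0, 0, 0, 3]]
  ]
}}

```text
t: 27.73
tcp_pos: [0.4351, -0.2893, 0.2715]
tool_rot: [0.697, 0.652, 0.297, 0.03]
force: [0.1, -0.5, -0.1]
finger_gap: 0.352
gripper_force: 0.0
```

```bash
python3 st.py E
python3 - <<'E'
from h import *
im,K,T=snap("wrist","w12.png"); sd,_,_=snap("side","s12.png"); tp,_,_=snap("top","t12.png")
g=cv2.cvtColor(im,cv2.COLOR_BGR2GRAY)
print([proj(K,T,EAS[0]+EAS[1].apply((x,y,.1))).round(1).tolist() for x in(-.004,.004) for y in(-.055,.045)])
c=lambda im,x,y,w,h,W,H:cv2.resize(im[y:y+h,x:x+w],(W,H),interpolation=cv2.INTER_CUBIC)
cv2.imwrite("pics/c12.png",np.hstack([cv2.resize(im,(400,300)),c(sd,180,130,200,150,400,300)]) if 0 else np.vstack([np.hstack([cv2.resize(im,(400,300)),c(sd,250,130,120,90,400,300)]),np.hstack([c(sd,180,200,160,160,400,300),c(tp,90,140,320,180,400,300)])]))
E
```

```text
q [-1.12  0.39  1.79  0.65  1.18 -1.37] tcp in frame [-0.0006 -0.0208  0.2517] [24.47 -0.4   0.1 ]
force tool axes [-0.5  0.1 -0. ] torque [ 0.2  -0.15 -0.02] gap 0.35169832378058474 0.0 t 27.7333
[[277.1, 312.1], [277.3, 198.5], [286.2, 312.1], [286.1, 198.5]]
```

View pics/c12.png

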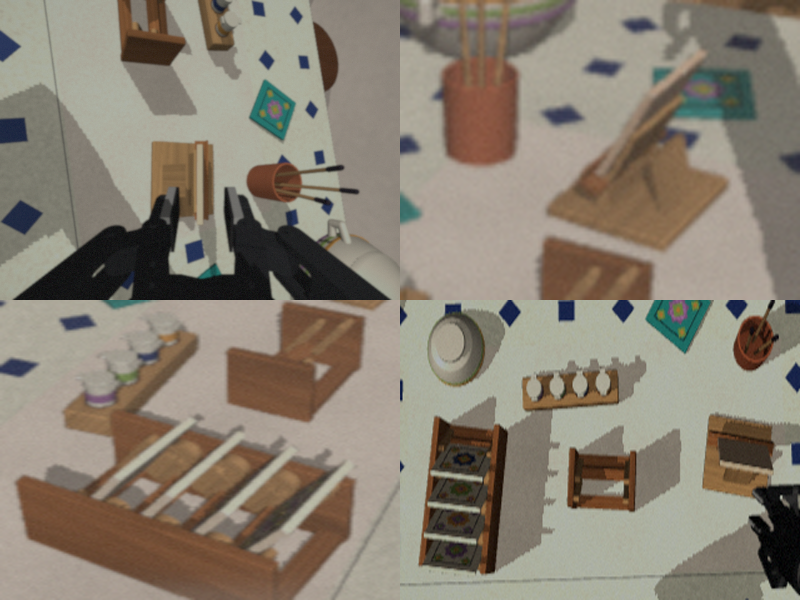

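The picture shows four tiles parallel in the rack, bottom left. The bare tile lies on the easel panel (top right, around pixel 640,130), and all four caps are shut. The gripper is clear of everything.

```bash
python3 -c "
from station import sign_off
print(sign_off())"
```

```text
the job is handed in; nothing more can be done
None
```

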